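# Slide the battery case home into the bench corner fence

### The arm

A 6-joint arm with a two-finger parallel gripper is mounted at the origin on the work surface. World frame = base frame: x ahead of the robot, y to its left, z up, the work surface at z = 0. Lengths are in m, angles in rad, forces in N, time in s.
With the tool pointing down it reaches from about 0.4 to 0.825 m from the base axis. Payload 7 kg.
Tool frame: the origin (TCP) lies midway between the tips of the shut fingers; the grasp point (between the pads) lies 19 mm behind it; z points along the fingers, y is the line along which they close (so a half turn about z gives the same grasp; the last joint's range is limited). The gripper opens to 88 mm and grips with 3 to 60 N. Pads are 19 mm wide; open, the fingers measure 130 mm over their backs; the gripper's body (78 mm by 193 mm) begins 47 mm behind the grasp point.
Start: joints at [0.288, 0.359, 0.012, 0, -1.224, -0.288], TCP at [0.675, -0, 0.227] pointing down, gripper open.
Joint ranges: [-3.07, 3.07], [-1.43, 2.12], [-1.02, 1.25], [-3.03, 1.67], [-3.05, -0], [-3.03, 3.03]. Speed limits (rad/s): [2.39, 2.39, 3.01, 3.14, 3.14, 3.14].

### API

Orientations are given as [roll, pitch, yaw] about the fixed x, y, z axes, in that order (R = Rz(yaw) Ry(pitch) Rx(roll)).
In Python, from station import arm gives the robot as it stands.
- The arm moves only by the tool servo_tool, never from a script. Its argument "deltas" is a list of rows, each a list of 7 numbers: the closure, from -1 (fully open) to 1 (shut), then the shift along the tool's x, y, z in mm, then the turn, a rotation vector about the tool's x, y, z in degrees. In form: [[gripper, x, y, z, ax, ay, az], ...]. A call has 1 to 20 rows; each row shifts and turns the commanded pose from where the row before left it, along the tool's axes as they then stand; what a row does not reach is not made up. A row lasts 1/12 s, in which the tool goes at most 41.7 mm and 7.16 degrees, less where a joint would pass 70% of its speed; a pose out of reach is approached as far as the arm can. A call is refused whole if a number of a shift passes 41.7 or a number of a turn 7.16, either way. A call with a gripper value outside its range is refused whole. The fingers move at their own pace and stop on an object; "squeeze" is the grip in N (left out, the last holds). Time passes only in rows, so rows that do not move let the fingers close. It gives the time, the measured TCP pose, the force, the opening and the grip force at its end, in the units of the state.
- arm.get_state(): the state, without advancing time (a new reading comes with each control period).
- arm.grab_frame(name): name is "scene" or "side" or "wrist"; returns a dict with "color" (400x640x3 uint8, red, green, blue), "K" (3x3 intrinsics, pixels), "position" and "orientation" of the camera in the world. Camera axes: x right, y down, z forward; pixel columns grow to the right and rows downward; lengths in m; the calibration is good to about 2 mm. A picture is of the moment at which its call begins. There is no depth.
- arm.job_done(): hands the job in; it is judged then, once.
Trained networks look in a picture, given as the dict that the camera call returned (one of the last four; its "shot" number tells which), for a name from the list of things; names that differ only in an ending like _2 or _b are one class to them, and where a whole thing is asked for, a point or a joint stands for the part that bears it (a point fixed in the world has none). Each returns a list of dicts, best first, with "conf" (0 to 1); they miss things now and then, are a little off and sometimes report something else, mostly with a low value. They report only what shows in the picture. A call takes as long as a camera call.
- arm.recognise(query, picture): "at" ([x, y, z] in m, in the coordinates of the camera as it stood for that picture, good to about 4 mm: the middle of the surface that is visible of it).
The state is a dict: "t": time; "q": joint angles; "qd": joint speeds; "joint_efforts": joint torques, N m; "eef_pos": TCP position; "ee_rot": TCP orientation; "force": force on the tool from outside, world axes, zero at the start; "moment": the same for the moment, N m; "width": finger opening in m; "gripper_force": force on a finger pad.
Only numpy, scipy, OpenCV 4.12 (cv2) and the standard library are available. Lean on these libraries where they do the work, as an engineer would, in place of code of your own. Each camera call takes 0.05 s, during which the arm holds its last target. There are 200 camera calls.

### The job

Push the tall battery case across the bench until it stands square in the corner of the wooden fence, the far side of its skid base against the back rail and the left side against the side rail. It is heavy and narrow: push it low down at its base so that it slides and never tips, do not lift it or touch its carry handle, and leave the other things on the bench alone. Bring it up to the rails gently, without ramming or forcing it against them.

Things in the scene. Friction and masses are not known exactly. Their poses are not given: they have to be found in the camera images.
- case: loose, rigid, about 1.6 kg: dark skid base 120 (x) x 150 (y) x 40 mm high with plain upright sides; centred on it a grey box 90 (x) x 120 mm (y), top 220 mm above the bench, with a carry handle. Origin: centre of underside. x points to its far side, y to its left, z up. Pushed at the skid it slides, taking about 5 to 14 N; pushed higher than about 80 mm it may tip. Too wide to pinch
- carry_handle: fixed upright handle of 12 mm black bar on the case's top, 80 mm long along the case's y, its bar 250 mm above the bench. Origin: centre of the box's top (220 mm up). Not to be touched.
- case_far (a point): centre of the skid's far side (its +x face), 20 mm above the bench; axes as the case
- case_near (a point): centre of the skid's near side (its -x face), 20 mm above the bench; axes as the case
- case_left (a point): centre of the skid's left side (its +y face), 20 mm above the bench; axes as the case
- case_right (a point): centre of the skid's right side (its -y face), 20 mm above the bench; axes as the case
- fence: L-shaped corner fence of two pale wooden rails fixed to the bench, each 35 mm high and 22 mm thick. Origin: the inside corner, at bench height. The back rail's inner face runs from it 360 mm along -y, the side rail's 180 mm along -x; the space inside is at negative x and y. The fence's x axis points away from the robot, turned by up to 0.2 rad.
- bottle: bystander: green glass bottle, 60 mm in diameter, 170 mm tall, standing to the left of the fence. Origin: centre of its underside
- tape: bystander: roll of tape lying flat, 100 mm in diameter, 48 mm high, to the right, nearer the robot. Origin: centre of its underside
- tray: bystander: open plywood tray 100 x 120 x 50 mm high, to the right. Origin: centre of its underside

How it is judged:
By the outcome, as a careful person would: the job done as asked, in the order asked, and still so for the second after the job is handed in, with the robot touching nothing.
It also fails if it takes over 64 s, if anything falls off the work surface, if the arm or the gripper's body presses on something with over 40 N, if the wrist force passes 120 N, or if a joint passes its speed limit or range.

## Working session

There is one attempt and no reset: what is moved stays moved. The work goes in short steps, Python scripts to look and compute and a tool call to move; the robot and the scene stay as the last step left them, time stands still between calls to the robot, and variables do not carry over. Pictures are saved under pics/ and viewed, at most 10 in all, crops included, and the job is handed in when it is done.

Besides the shell and the picture viewer there is one more tool, called as name(argument=value, ...), one argument or row to a line, values as JSON. servo_tool: Moves the arm, as the interface text tells. Its arguments: {"type":"object","properties":{"deltas":{"type":"array","items":{"type":"array","items":{"type":"number"}}},"squeeze":{"type":"number"}},"required":["deltas"]}

```bash
mkdir -p pics
cat > h.py <<'E'
from station import arm
import numpy as np, cv2
from scipy.spatial.transform import Rotation as R
def RT(p):
    o=np.array(p["orientation"],float)
    if o.shape==(3,3): M=o
    elif o.size==4: M=R.from_quat(o).as_matrix()
    else: M=R.from_euler('xyz',o).as_matrix()
    return M,np.array(p["position"],float)
def w(p,at):
    M,t=RT(p); return M@np.array(at)+t
def ray(p,u,v,z):
    M,t=RT(p); d=M@np.linalg.inv(np.array(p["K"]))@[u,v,1]; return t+d*(z-t[2])/d[2]
def proj(p,X):
    M,t=RT(p); c=(np.atleast_2d(X)-t)@M; q=c@np.array(p["K"]).T; return q[:,:2]/q[:,2:]
def save(p,n): cv2.imwrite(n,p["color"][:,:,::-1])
E
python3 - <<'E'
from h import *
for c in ["scene","side"]:
    p=arm.grab_frame(c); save(p,f"pics/{c}0.png"); print(c,p["position"],p["orientation"])
    for n in ["case","fence","bottle","tape","tray","case_near","case_right","case_left","case_far","carry_handle"]:
        print(n,[(w(p,d["at"]).round(3).tolist(),round(d["conf"],2)) for d in arm.recognise(n,p)[:2]])
s=arm.get_state(); print(s["t"],s["eef_pos"],s["ee_rot"],s["width"])
E
```

```text
scene [ 1.3708485  -0.27573329  1.02415406] [-2.37483115  0.01264942  1.26599768]
case [([0.548, -0.083, 0.145], 0.55), ([0.457, -0.347, 0.034], 0.29)]
fence [([0.686, 0.035, 0.03], 0.88)]
bottle [([0.528, 0.342, 0.088], 0.75)]
tape [([0.456, -0.344, 0.033], 0.7)]
tray [([0.576, -0.419, 0.014], 0.69)]
case_near [([0.549, -0.077, 0.14], 0.64)]
case_right [([0.55, -0.08, 0.141], 0.72)]
case_left [([0.548, -0.08, 0.135], 0.64)]
case_far [([0.546, -0.081, 0.141], 0.89)]
carry_handle [([0.509, -0.066, 0.247], 0.51)]
side [-0.2420456  -0.90851482  0.85410265] [-2.09914358  0.01044155 -0.73692752]
case [([0.478, -0.12, 0.128], 0.67)]
fence [([0.666, -0.052, 0.027], 0.59), ([0.481, -0.12, 0.127], 0.22)]
bottle [([0.499, 0.337, 0.072], 0.7)]
tape [([0.437, -0.347, 0.03], 0.7)]
tray [([0.595, -0.423, 0.018], 0.71), ([0.481, -0.117, 0.119], 0.35)]
case_near [([0.478, -0.117, 0.128], 0.85)]
case_right [([0.48, -0.119, 0.124], 0.79)]
case_left [([0.478, -0.119, 0.124], 0.81)]
case_far [([0.482, -0.117, 0.12], 0.7), ([0.438, -0.345, 0.029], 0.3)]
carry_handle [([0.499, -0.085, 0.246], 0.47)]
1.1 [ 6.74999404e-01 -1.82089665e-05  2.26567526e-01] [-3.14156151e+00 -8.76971079e-06 -1.57079722e+00] 0.0876445194272357
```

View pics/scene0.png

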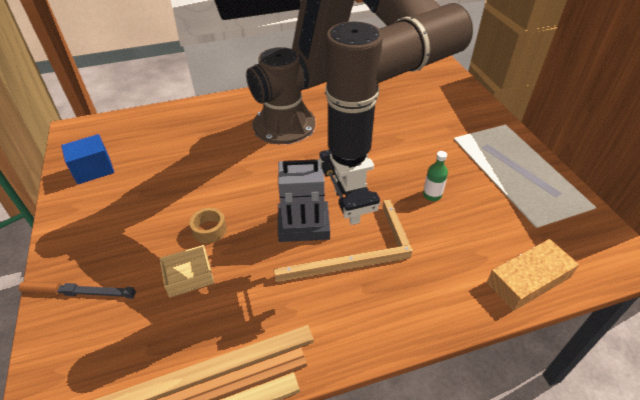

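View pics/side0.png

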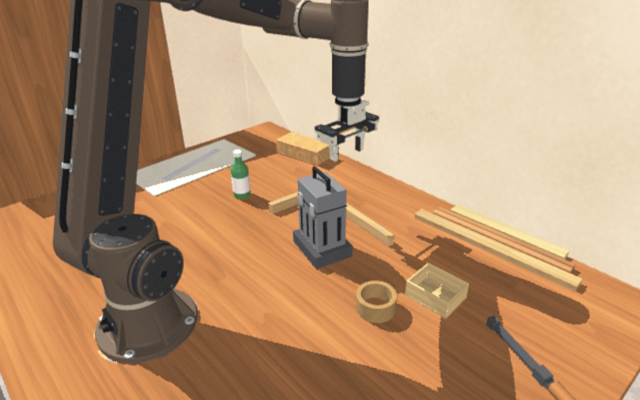

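The scene view shows the case at about (303,205), the fence corner at about (405,250), the tape at (208,222) and the tray at (187,270). In the side view, the case base is at about (322,248). I'll crop in for the edges.

Run:
```python
import cv2
a=cv2.imread("pics/scene0.png")[145:290,265:425]; cv2.imwrite("pics/s1.png",cv2.resize(a,None,fx=4,fy=4,interpolation=cv2.INTER_CUBIC))
a=cv2.imread("pics/side0.png")[160:275,255:415]; cv2.imwrite("pics/d1.png",cv2.resize(a,None,fx=5,fy=5,interpolation=cv2.INTER_CUBIC))
```

```text
(no output)
```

View pics/s1.png

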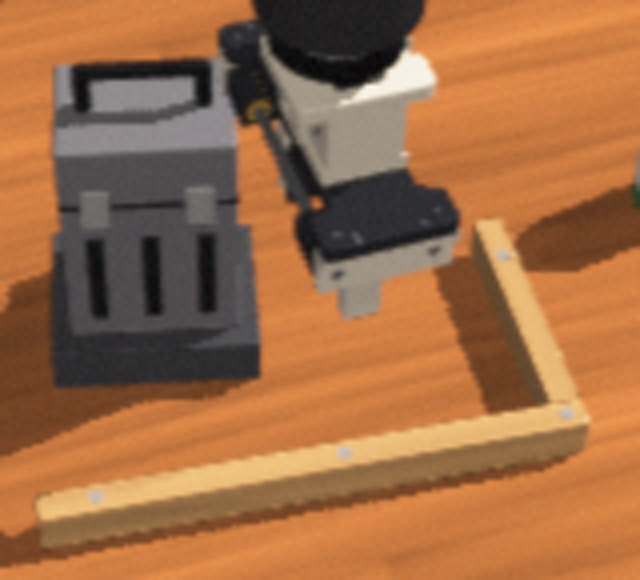

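View pics/d1.png

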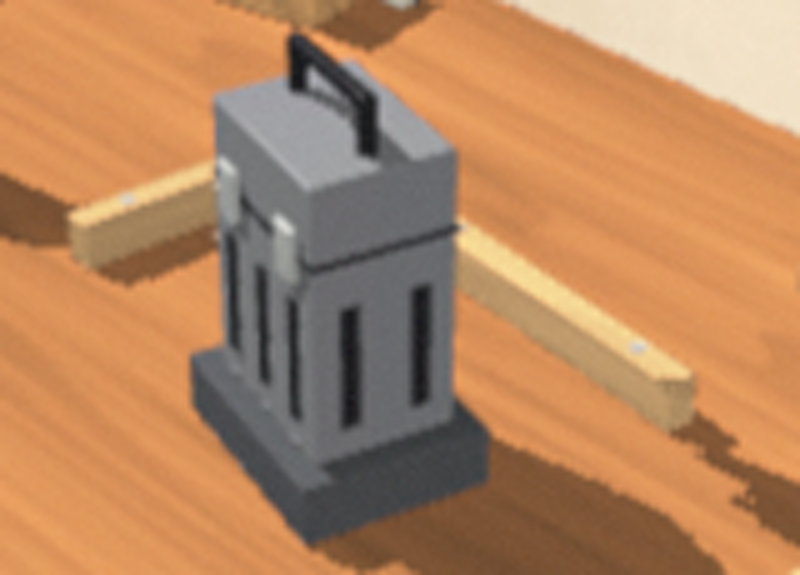

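```bash
cat > fit.py <<'E'
from h import *
from scipy.optimize import least_squares
def fit(obs,x0):  # obs: list of (pic, [(X),(u,v)]...)
    def pts(s,X):
        c,n=np.cos(s[2]),np.sin(s[2]); X=np.array(X); return np.c_[s[0]+c*X[:,0]-n*X[:,1],s[1]+n*X[:,0]+c*X[:,1],X[:,2]]
    f=lambda s:np.concatenate([(proj(p,pts(s,[a for a,b in o]))-[b for a,b in o]).ravel() for p,o in obs])
    r=least_squares(f,x0,loss='soft_l1'); return r.x,np.abs(f(r.x)).reshape(-1,2).round(1).tolist()
E
python3 - <<'E'
from fit import *
S=arm.grab_frame("scene"); D=arm.grab_frame("side")
cs=lambda L:[(a,(b[0]/4+265-.4,b[1]/4+145-.4)) for a,b in L]
cd=lambda L:[(a,(b[0]/5+255-.4,b[1]/5+160-.4)) for a,b in L]
t=.035
F=[(S,cs([((0,-.36,t),(38,499)),((.022,-.36,t),(42,520)),((0,0,t),(548,408)),((.022,.022,0),(587,450)),((.022,.022,t),(587,425)),((-.18,0,t),(475,222)),((-.18,.022,t),(503,220))])),
 (D,cd([((-.18,0,t),(88,235)),((-.18,0,0),(93,270)),((-.18,.022,t),(70,215)),((0,-.36,t),(670,392)),((0,-.36,0),(673,430)),((.022,-.36,t),(692,375))]))]
x,y,z=.06,.075,.04
C=[(S,cs([((x,-y,0),(57,386)),((x,y,0),(258,376)),((x,y,z),(258,347)),((x,-y,z),(54,362)),((-x,-y,z),(52,237)),((-x,y,z),(250,228))])),
 (D,cd([((-x,-y,0),(310,543)),((-x,-y,z),(310,490)),((-x,y,z),(192,355)),((-x,y,0),(195,405)),((x,-y,z),(488,435)),((x,-y,0),(488,480)),((-.045,-.06,.22),(308,190)),((-.045,.06,.22),(215,100)),((.045,-.06,.22),(457,152)),((.045,.06,.22),(355,62))]))]
for n,o,x0 in (("fence",F,[.69,.15,.1]),("case",C,[.5,-.08,0])):
    for k in (o,o[:1],o[1:]): print(n,*fit(k,x0))
E
```

```text
fence [ 0.69735497  0.16140173 -0.10383526] [[1.5, 1.2], [1.4, 0.3], [0.6, 0.9], [0.5, 1.2], [1.2, 0.3], [0.3, 0.3], [0.4, 0.9], [0.1, 2.7], [0.4, 0.7], [0.0, 1.5], [0.5, 1.9], [0.8, 0.2], [1.6, 1.1]]
fence [ 0.69830725  0.16244304 -0.10002565] [[0.9, 0.6], [0.8, 0.9], [1.1, 0.7], [0.0, 1.3], [1.7, 0.1], [0.1, 0.2], [0.2, 0.8]]
fence [ 0.693154    0.15679417 -0.10505619] [[0.3, 1.7], [0.6, 0.3], [0.2, 0.6], [0.7, 0.6], [0.7, 1.5], [1.8, 0.2]]
case [ 0.51007895 -0.07129279 -0.2521345 ] [[1.3, 0.8], [0.3, 0.7], [0.3, 0.9], [1.6, 2.1], [0.6, 1.5], [0.4, 1.6], [0.7, 0.5], [1.0, 0.3], [0.4, 1.1], [0.5, 0.2], [1.1, 2.0], [0.8, 0.2], [0.8, 0.6], [0.5, 2.2], [1.1, 1.5], [0.1, 2.0]]
case [ 0.51396506 -0.07080265 -0.24317772] [[0.6, 1.9], [1.0, 1.5], [1.1, 0.2], [0.9, 1.0], [0.3, 0.5], [0.0, 0.9]]
case [ 0.50747221 -0.07391566 -0.25920655] [[1.1, 1.4], [1.3, 0.5], [0.5, 0.5], [0.5, 0.4], [1.1, 1.1], [0.7, 1.2], [0.5, 0.1], [0.5, 1.7], [1.1, 0.7], [0.3, 1.4]]
```

```bash
cat > plan.py <<'E'
from h import *
from scipy.linalg import logm,expm
FE=np.array([.697,.161]); FY=-.104
def f2w(x,y): c,n=np.cos(FY),np.sin(FY); return FE+[c*x-n*y,n*x+c*y]
def w2f(p): c,n=np.cos(FY),np.sin(FY); d=np.array(p)[:2]-FE; return np.array([c*d[0]+n*d[1],-n*d[0]+c*d[1]])
def pose(xy,z,ang,tilt):  # ang: world heading of push (push = -tool x), tilt deg towards push
    T=np.eye(4); T[:3,:3]=(R.from_euler('z',ang+np.pi)*R.from_euler('x',np.pi)*R.from_euler('y',-tilt,degrees=True)).as_matrix(); T[:3,3]=[*xy,z]; return T
def cur():
    s=arm.get_state(); T=np.eye(4); T[:3,:3]=R.from_euler('xyz',s["ee_rot"]).as_matrix(); T[:3,3]=s["eef_pos"]; return T
def rows(A,B,N):
    T=np.real(expm(np.real(logm(np.linalg.inv(A)@B))/N)); return N,np.r_[T[:3,3]*1000,R.from_matrix(T[:3,:3]).as_rotvec(degrees=True)].round(2).tolist()
def chain(wps):
    A=cur()
    for B,N in wps: print(*rows(A,B,N)); A=B
E
python3 - <<'E'
from plan import *
p=arm.grab_frame("wrist"); s=arm.get_state(); print("cam in tool",cur()[:3,:3].T@(p["position"]-s["eef_pos"]))
h=-.252+np.pi/2; d=np.array([np.cos(h),np.sin(h)]); f=np.array([.510,-.072])-.075*d
chain([(pose([.62,-.26],.20,h,10),9),(pose(f-.085*d,.12,h,25),8),(pose(f-.0386*d,.012,h,25),8)])
E
```

```text
cam in tool [ 0.07240148  0.00107247 -0.15883294]
9 [29.64, 2.87, 0.65, 0.14, -1.11, 1.6]
8 [3.5, 19.18, 9.42, -0.0, -1.88, -0.0]
8 [0.45, 0.0, 14.69, -0.0, -0.0, -0.0]
```

servo_tool(
  deltas=[
    [-0.1,29.6,2.9,0.6,0.1,-1.1,1.6],
    [-0.1,29.6,2.9,0.6,0.1,-1.1,1.6],
    [-0.1,29.6,2.9,0.6,0.1,-1.1,1.6],
    [-0.1,29.6,2.9,0.6,0.1,-1.1,1.6],
    [-0.1,29.6,2.9,0.6,0.1,-1.1,1.6],
    [-0.1,29.6,2.9,0.6,0.1,-1.1,1.6],
    [-0.1,29.6,2.9,0.6,0.1,-1.1,1.6],
    [-0.1,29.6,2.9,0.6,0.1,-1.1,1.6],
    [-0.1,29.6,2.9,0.6,0.1,-1.1,1.6],
    [-0.1,3.5,19.2,9.4,0,-1.9,0],
    [-0.1,3.5,19.2,9.4,0,-1.9,0],
    [-0.1,3.5,19.2,9.4,0,-1.9,0],
    [-0.1,3.5,19.2,9.4,0,-1.9,0],
    [-0.1,3.5,19.2,9.4,0,-1.9,0],
    [-0.1,3.5,19.2,9.4,0,-1.9,0],
    [-0.1,3.5,19.2,9.4,0,-1.9,0],
    [-0.1,3.5,19.2,9.4,0,-1.9,0],
    [-0.1,0,0,0,0,0,0],
  ],
)

```text
t: 2.75
eef_pos: [0.4653, -0.2256, 0.1199]
ee_rot: [3.13, 0.442, -1.829]
force: [0.7, 0.1, -1.1]
width: 0.0481
gripper_force: 0.0
```

Run:
```python
from plan import *
s=arm.get_state(); print(s["eef_pos"],s["width"],s["force"],s["q"])
h=-.252+np.pi/2; d=np.array([np.cos(h),np.sin(h)]); f=np.array([.510,-.072])-.075*d
print(f-.085*d)
chain([(pose(f-.0386*d,.012,h,25),8)])
```

```text
[ 0.46528099 -0.2255989   0.11989265] 0.048081776573459585 [ 0.71387245  0.07493006 -1.07991146] [-0.4275699   0.32299118 -0.20206511 -0.47086337 -1.18002236  0.38348379]
[ 0.47010539 -0.22694651]
8 [0.5, -0.7, 14.66, 0.06, 0.04, -0.04]
```

servo_tool(
  deltas=[
    [-0.1,0.5,-0.7,14.7,0.06,0,0],
    [-0.1,0.5,-0.7,14.7,0.06,0,0],
    [-0.1,0.5,-0.7,14.7,0.06,0,0],
    [-0.1,0.5,-0.7,14.7,0.06,0,0],
    [-0.1,0.5,-0.7,14.7,0.06,0,0],
    [-0.1,0.5,-0.7,14.7,0.06,0,0],
    [-0.1,0.5,-0.7,14.7,0.06,0,0],
    [-0.1,0.5,-0.7,14.7,0.06,0,0],
    [-0.1,-4.5,0,2.1,0,0,0],
    [-0.1,-4.5,0,2.1,0,0,0],
    [-0.1,-3.6,0,1.7,0,0,0],
    [-0.1,-3.6,0,1.7,0,0,0],
    [-0.1,0,0,0,0,0,0],
  ],
)

```text
t: 3.83
eef_pos: [0.4911, -0.1653, 0.0146]
ee_rot: [-3.138, 0.438, -1.824]
force: [0.2, 0.1, -0.3]
width: 0.0485
gripper_force: 0.0
```

servo_tool(
  deltas=[
    [-0.1,-1.8,0,0.85,0,0,0],
    [-0.1,-1.8,0,0.85,0,0,0],
    [-0.1,-1.8,0,0.85,0,0,0],
  ],
)

```text
t: 4.08
eef_pos: [0.492, -0.16, 0.0139]
ee_rot: [-3.139, 0.438, -1.825]
force: [0.2, -0.8, -0.3]
width: 0.048
gripper_force: 0.0
```

servo_tool(
  deltas=[
    [-0.1,-1.8,0,0.85,0,0,0],
    [-0.1,-1.8,0,0.85,0,0,0],
    [-0.1,-1.8,0,0.85,0,0,0],
  ],
)

```text
t: 4.33
eef_pos: [0.4934, -0.1541, 0.0136]
ee_rot: [-3.14, 0.438, -1.825]
force: [-0.6, -0.4, -0.5]
width: 0.0482
gripper_force: 0.0
```

servo_tool(
  deltas=[
    [-0.1,-1.8,0,0.85,0,0,0],
    [-0.1,-1.8,0,0.85,0,0,0],
    [-0.1,-1.8,0,0.85,0,0,0],
  ],
)

```text
t: 4.58
eef_pos: [0.4946, -0.1499, 0.0135]
ee_rot: [-3.139, 0.436, -1.824]
force: [-3.4, -8.1, 1.4]
width: 0.0484
gripper_force: 4.4
```

servo_tool(
  deltas=[
    [-0.1,-3.6,0,1.65,-0.1,0,-0.22],
    [-0.1,-3.6,0,1.65,-0.1,0,-0.22],
    [-0.1,-3.6,0,1.65,-0.1,0,-0.22],
    [-0.1,-3.6,0,1.65,-0.1,0,-0.22],
    [-0.1,-3.6,0,1.65,-0.1,0,-0.22],
    [-0.1,-3.6,0,1.65,-0.1,0,-0.22],
    [-0.1,-3.6,0,1.65,-0.1,0,-0.22],
    [-0.1,-3.6,0,1.65,-0.1,0,-0.22],
    [-0.1,-3.6,0,1.65,-0.1,0,-0.22],
    [-0.1,-3.6,0,1.65,-0.1,0,-0.22],
    [-0.1,-3.6,0,1.65,-0.1,0,-0.22],
    [-0.1,-3.6,0,1.65,-0.1,0,-0.22],
    [-0.1,-3.6,0,1.65,-0.1,0,-0.22],
    [-0.1,-3.6,0,1.65,-0.1,0,-0.22],
    [-0.1,-3.6,0,1.65,-0.1,0,-0.22],
    [-0.1,-3.6,0,1.65,-0.1,0,-0.22],
    [-0.1,-3.6,0,1.65,-0.1,0,-0.22],
    [-0.1,-3.6,0,1.65,-0.1,0,-0.22],
    [-0.1,-3.6,0,1.65,-0.1,0,-0.22],
    [-0.1,-3.6,0,1.65,-0.1,0,-0.22],
  ],
)

```text
t: 6.25
eef_pos: [0.5118, -0.0722, 0.0138]
ee_rot: [-3.138, 0.436, -1.74]
force: [0.0, -6.1, -3.8]
width: 0.0481
gripper_force: 3.0
```

Run:
```python
from plan import *
T=cur(); x=-T[:3,0]; a=np.arctan2(x[1],x[0]); print("push heading in fence frame deg",np.degrees(a-FY)-90,"tcp fence",w2f(T[:2,3]),"case est",w2f(T[:2,3]+.0836*np.array([np.cos(a),np.sin(a)])), T[2,3])
p=arm.grab_frame("scene"); cv2.imwrite("pics/s2.png",cv2.resize(p["color"][145:290,265:425,::-1],None,fx=4,fy=4,interpolation=cv2.INTER_CUBIC))
```

```text
push heading in fence frame deg -3.737591012384925 tcp fence [-0.16001762 -0.25119298] case est [-0.15456799 -0.16777079] 0.013759586174911128
```

View pics/s2.png

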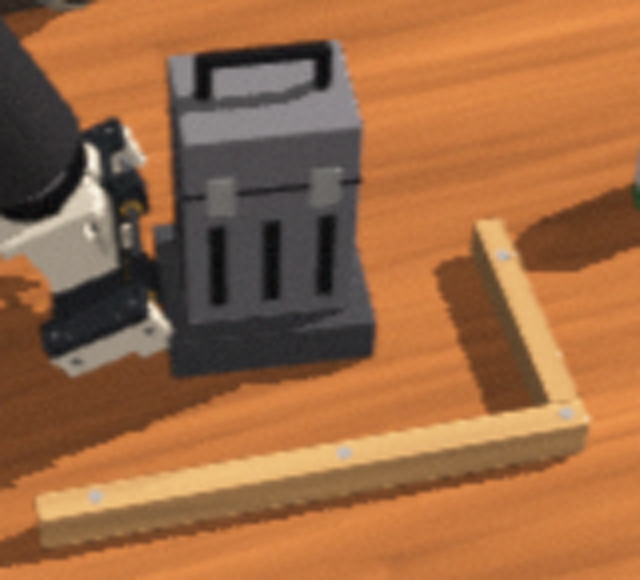

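servo_tool(
  deltas=[
    [-0.1,-3.6,0,1.65,-0.1,0,-0.21],
    [-0.1,-3.6,0,1.65,-0.1,0,-0.21],
    [-0.1,-3.6,0,1.65,-0.1,0,-0.21],
    [-0.1,-3.6,0,1.65,-0.1,0,-0.21],
    [-0.1,-3.6,0,1.65,-0.1,0,-0.21],
    [-0.1,-3.6,0,1.65,-0.1,0,-0.21],
    [-0.1,-3.6,0,1.65,-0.1,0,-0.21],
    [-0.1,-3.6,0,1.65,-0.1,0,-0.21],
    [-0.1,-3.6,0,1.65,-0.1,0,-0.21],
    [-0.1,-3.6,0,1.65,-0.1,0,-0.21],
    [-0.1,-3.6,0,1.65,-0.1,0,-0.21],
    [-0.1,-3.6,0,1.65,-0.1,0,-0.21],
    [-0.1,-3.6,0,1.65,-0.1,0,-0.21],
    [-0.1,-3.6,0,1.65,-0.1,0,-0.21],
    [-0.1,-3.6,0,1.65,-0.1,0,-0.21],
    [-0.1,-3.6,0,1.65,-0.1,0,-0.21],
    [-0.1,-3.6,0,1.65,0,0,0],
    [-0.1,-1.8,0,0.8,0,0,0],
    [-0.1,0,0,0,0,0,0],
  ],
)

```text
t: 7.88
eef_pos: [0.5209, -0.0027, 0.0144]
ee_rot: [-3.14, 0.437, -1.675]
force: [-0.5, -4.2, -2.6]
width: 0.0483
gripper_force: 1.9
```

Run:
```python
from plan import *
T=cur(); x=-T[:3,0]; a=np.arctan2(x[1],x[0]); c=T[:2,3]+.0836*np.array([np.cos(a),np.sin(a)]); print("heading deg",np.degrees(a-FY)-90,"case est",w2f(c),c,T[2,3],arm.get_state()["q"])
# retreat, rise, swing behind the near side
u=np.array([np.cos(FY),np.sin(FY)]); v=np.array([-u[1],u[0]])
n=f2w(*(w2f(c)-[.06,-.0]))
h=FY+np.pi/2
hi=pose(T[:2,3]-.06*v,.30,h,10)
tgt=n-.04*u; print("near",n,"precontact",tgt)
chain([(pose(T[:2,3]-.04*v,.03,a,25),5),(hi,12),(pose(tgt-.03*u,.30,FY,10),18),(pose(tgt,.20,FY,22),7),(pose(tgt,.014,FY,22),9)])
```

```text
heading deg -0.03970653460913809 case est [-0.15808914 -0.09751905] [0.52964133 0.08041951] 0.014414554207676584 [-0.00438841  0.40716464 -0.34459155 -0.58787474 -0.86201562  0.29790249]
near [0.46996552 0.08664827] precontact [0.43018165 0.09080077]
5 [5.93, -0.01, -6.21, -0.02, 0.01, -0.0]
12 [-5.43, -0.0, -21.96, -0.0, 1.25, -0.0]
18 [-1.1, 11.89, 0.19, 0.87, -0.0, 4.92]
7 [-0.41, 0.0, 14.94, -0.0, -1.71, 0.0]
9 [7.74, 0.0, 19.16, 0.0, 0.0, -0.0]
```

servo_tool(
  deltas=[
    [-0.1,5.9,0,-6.2,0,0,0],
    [-0.1,5.9,0,-6.2,0,0,0],
    [-0.1,5.9,0,-6.2,0,0,0],
    [-0.1,5.9,0,-6.2,0,0,0],
    [-0.1,5.9,0,-6.2,0,0,0],
    [-0.1,-5.4,0,-22,0,1.2,0],
    [-0.1,-5.4,0,-22,0,1.2,0],
    [-0.1,-5.4,0,-22,0,1.2,0],
    [-0.1,-5.4,0,-22,0,1.2,0],
    [-0.1,-5.4,0,-22,0,1.2,0],
    [-0.1,-5.4,0,-22,0,1.2,0],
    [-0.1,-5.4,0,-22,0,1.2,0],
    [-0.1,-5.4,0,-22,0,1.2,0],
    [-0.1,-5.4,0,-22,0,1.2,0],
    [-0.1,-5.4,0,-22,0,1.2,0],
    [-0.1,-5.4,0,-22,0,1.2,0],
    [-0.1,-5.4,0,-22,0,1.2,0],
  ],
)

```text
t: 9.3
eef_pos: [0.5136, -0.0649, 0.3023]
ee_rot: [-3.139, 0.185, -1.677]
force: [0.2, -0.8, -0.2]
width: 0.0481
gripper_force: 0.0
```

Run:
```python
from plan import *
c=np.array([.5296,.0804]); u=np.array([np.cos(FY),np.sin(FY)]); n=c-.06*u; t=n-.032*u
p=arm.grab_frame("scene"); cv2.imwrite("pics/s3.png",cv2.resize(p["color"][145:290,265:425,::-1],None,fx=4,fy=4,interpolation=cv2.INTER_CUBIC))
print(cur()[:3,3],arm.get_state()["q"])
chain([(pose(np.array([.44,-.01]),.30,FY+.6,15),14),(pose(t-.01*u,.29,FY,20),9),(pose(t,.014,FY,22),12)])
```

```text
[ 0.51556832 -0.06521282  0.30731219] [ 0.11109831  0.06278065 -0.12400209 -0.18218674 -1.33849593 -0.1783493 ]
14 [-0.41, 6.94, 0.55, 0.84, -0.28, 3.88]
9 [-0.92, 11.4, 1.4, 1.15, -0.54, 3.64]
12 [7.43, -0.0, 21.78, 0.0, -0.17, -0.0]
```

View pics/s3.png

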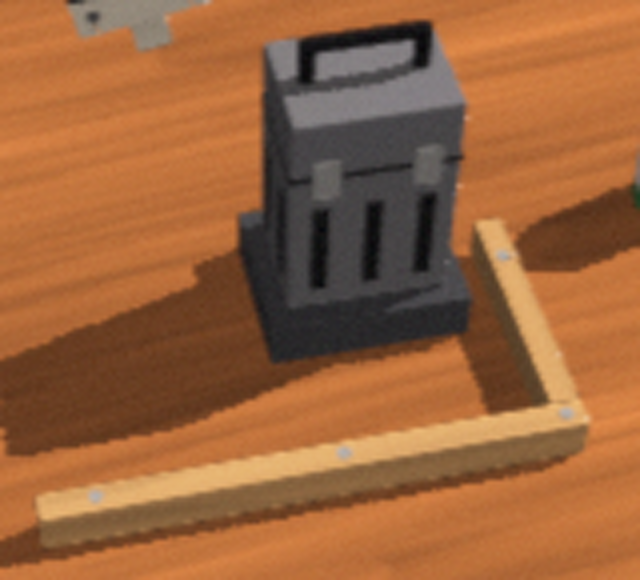

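The case stands clear of both rails and looks parallel to the back rail. Its far bottom edge runs from crop (275,360) to (467,331). Next I'll swing behind its near side.

servo_tool(
  deltas=[
    [-0.1,-0.4,6.9,0.5,0.8,-0.3,3.9],
    [-0.1,-0.4,6.9,0.5,0.8,-0.3,3.9],
    [-0.1,-0.4,6.9,0.5,0.8,-0.3,3.9],
    [-0.1,-0.4,6.9,0.5,0.8,-0.3,3.9],
    [-0.1,-0.4,6.9,0.5,0.8,-0.3,3.9],
    [-0.1,-0.4,6.9,0.5,0.8,-0.3,3.9],
    [-0.1,-0.4,6.9,0.5,0.8,-0.3,3.9],
    [-0.1,-0.4,6.9,0.5,0.8,-0.3,3.9],
    [-0.1,-0.4,6.9,0.5,0.8,-0.3,3.9],
    [-0.1,-0.4,6.9,0.5,0.8,-0.3,3.9],
    [-0.1,-0.4,6.9,0.5,0.8,-0.3,3.9],
    [-0.1,-0.4,6.9,0.5,0.8,-0.3,3.9],
    [-0.1,-0.4,6.9,0.5,0.8,-0.3,3.9],
    [-0.1,-0.4,6.9,0.5,0.8,-0.3,3.9],
    [-0.1,0,0,0,0,0,0],
  ],
)

```text
t: 10.6
eef_pos: [0.4378, -0.0094, 0.2954]
ee_rot: [3.122, 0.259, -2.657]
force: [0.1, -1.2, -0.3]
width: 0.0482
gripper_force: 0.0
```

servo_tool(
  deltas=[
    [-0.1,-0.9,11.4,1.4,1.1,-0.5,3.6],
    [-0.1,-0.9,11.4,1.4,1.1,-0.5,3.6],
    [-0.1,-0.9,11.4,1.4,1.1,-0.5,3.6],
    [-0.1,-0.9,11.4,1.4,1.1,-0.5,3.6],
    [-0.1,-0.9,11.4,1.4,1.1,-0.5,3.6],
    [-0.1,-0.9,11.4,1.4,1.1,-0.5,3.6],
    [-0.1,-0.9,11.4,1.4,1.1,-0.5,3.6],
    [-0.1,-0.9,11.4,1.4,1.1,-0.5,3.6],
    [-0.1,-0.9,11.4,1.4,1.1,-0.5,3.6],
    [-0.1,0,0,0,0,0,0],
    [-0.1,0,0,0,0,0,0],
  ],
)

```text
t: 11.52
eef_pos: [0.4266, 0.0919, 0.2867]
ee_rot: [3.126, 0.327, 3.042]
force: [-1.1, -0.4, 0.3]
width: 0.0477
gripper_force: 0.0
```

Run:
```python
from plan import *
from fit import fit
S=arm.grab_frame("scene"); x,y,z=.06,.075,.04
print("case fit",fit([(S,[(a,(b[0]/4+264.6,b[1]/4+144.6)) for a,b in [((x,-y,0),(275,360)),((x,y,0),(467,331)),((x,y,z),(469,297)),((x,-y,z),(265,330)),((-x,-y,z),(242,215)),((-.045,-.06,.22),(266,42)),((.045,-.06,.22),(293,128)),((.045,.06,.22),(464,105))]])],[.53,.08,-.1]))
c=np.array([.5296,.0804]); u=np.array([np.cos(FY),np.sin(FY)]); n=c-.06*u; t=n-.032*u
s=arm.get_state();print(s["eef_pos"],s["ee_rot"],s["q"],t)
chain([(pose(t,.014,FY,22),14)])
```

```text
case fit (array([ 0.52605339,  0.0796774 , -0.11962312]), [[1.3, 1.1], [0.4, 0.8], [1.1, 0.3], [1.3, 0.3], [0.9, 1.0], [0.9, 0.6], [0.7, 0.0], [1.2, 0.5]])
[0.42666155 0.09149829 0.28675312] [3.1257149  0.32677465 3.04077131] [ 0.91393258 -0.31487113 -0.71699579  0.31905091 -1.00164203 -2.73337454] [0.43809709 0.08995076]
14 [5.97, -0.18, 18.57, 0.07, -0.23, 0.01]
```

servo_tool(
  deltas=[
    [-0.1,6,-0.2,18.6,0,-0.2,0],
    [-0.1,6,-0.2,18.6,0,-0.2,0],
    [-0.1,6,-0.2,18.6,0,-0.2,0],
    [-0.1,6,-0.2,18.6,0,-0.2,0],
    [-0.1,6,-0.2,18.6,0,-0.2,0],
    [-0.1,6,-0.2,18.6,0,-0.2,0],
    [-0.1,6,-0.2,18.6,0,-0.2,0],
    [-0.1,0,0,0,0,0,0],
  ],
)

```text
t: 12.23
eef_pos: [0.434, 0.0929, 0.1535]
ee_rot: [3.125, 0.346, 3.038]
force: [0.4, 0.6, 0.8]
width: 0.0482
gripper_force: 0.0
```

Run:
```python
from plan import *
s=arm.get_state();print(s["eef_pos"],s["ee_rot"],s["q"])
chain([(pose([.438,.090],.014,FY,22),7)])
```

```text
[0.43398967 0.09287993 0.15352665] [3.12496898 0.34562948 3.03767865] [ 0.86048003 -0.17480696 -1.01487132  0.51605375 -0.57624632 -2.94658417]
7 [6.49, -0.53, 18.85, 0.14, -0.31, -0.0]
```

Run:
```python
from plan import *
c=np.array([.5285,.0804]); u=np.array([np.cos(FY),np.sin(FY)]); n=c-.06*u; t=n-.023*u; print(t)
chain([(pose(t,.15,FY,16),6),(pose(t,.014,FY,16),8)])
```

```text
[0.44594846 0.08901645]
6 [-1.76, -0.45, 1.19, 0.16, 0.63, 0.01]
8 [4.69, -0.0, 16.34, -0.0, -0.0, 0.0]
```

servo_tool(
  deltas=[
    [-0.1,-1.8,-0.4,1.2,0.16,0.6,0],
    [-0.1,-1.8,-0.4,1.2,0.16,0.6,0],
    [-0.1,-1.8,-0.4,1.2,0.16,0.6,0],
    [-0.1,-1.8,-0.4,1.2,0.16,0.6,0],
    [-0.1,-1.8,-0.4,1.2,0.16,0.6,0],
    [-0.1,-1.8,-0.4,1.2,0.16,0.6,0],
    [-0.1,4.7,0,16.3,0,0,0],
    [-0.1,4.7,0,16.3,0,0,0],
    [-0.1,4.7,0,16.3,0,0,0],
    [-0.1,4.7,0,16.3,0,0,0],
    [-0.1,0,0,0,0,0,0],
  ],
)

```text
t: 13.15
eef_pos: [0.4509, 0.0893, 0.0894]
ee_rot: [-3.139, 0.267, 3.038]
force: [-0.7, 0.5, 0.5]
width: 0.0481
gripper_force: 0.0
```

Run:
```python
from plan import *
s=arm.get_state();print(s["eef_pos"],s["ee_rot"],s["q"])
chain([(pose([.446,.089],.014,FY,16),4)])
```

```text
[0.45093591 0.08926797 0.08942725] [-3.13935481  0.26660211  3.03829455] [ 0.75291435  0.00551102 -1.0151988   0.50980519 -0.42332604 -2.88091973]
4 [6.23, -0.17, 17.84, -0.03, -0.18, 0.01]
```

The elbow joint (q3) is at its limit here. I'll fit a kinematic model to the logged states to find out which pushing poses are feasible.

```bash
cat > kin.py <<'E'
import numpy as np, itertools
from scipy.optimize import least_squares
from scipy.spatial.transform import Rotation as R
Q=np.array([[.288,.359,.012,0,-1.224,-.288],[-.42757,.32299,-.20207,-.47086,-1.18002,.38348],[-.00439,.40716,-.34459,-.58787,-.86202,.29790],[.1111,.06278,-.124,-.18219,-1.3385,-.17835],[.91393,-.31487,-.717,.31905,-1.00164,-2.73337],[.86048,-.17481,-1.01487,.51605,-.57625,-2.94658],[.75291,.00551,-1.0152,.50981,-.42333,-2.88092]])
P=np.array([[.675,0,.2266],[.46528,-.2256,.11989],[.5209,-.0027,.0144],[.51557,-.06521,.30731],[.42666,.0915,.28675],[.43399,.09288,.15353],[.45094,.08927,.08943]])
E=np.array([[np.pi,0,-1.5708],[3.13,.442,-1.829],[-3.14,.437,-1.675],[-3.139,.185,-1.677],[3.1257,.32677,3.04077],[3.12497,.34563,3.03768],[-3.13935,.2666,3.03829]])
e=lambda a,t:R.from_euler(a,t)
def orient(q,s,off): # s signs for q3,q4,q5,q6 ; tool z along x at zero
    return e('z',q[0])*e('y',q[1])*e('y',s[0]*q[2])*e('x',s[1]*q[3])*e('y',s[2]*q[4])*e('x',s[3]*q[5])*off
def fk(q,s,off,p):
    o,zs,a1,a2,b1,b2,c1,c2,L=p
    r=e('z',q[0]); x=r.apply([0,o,zs]); r=r*e('y',q[1]); x=x+r.apply([a1,0,a2]); r=r*e('y',s[0]*q[2]); x=x+r.apply([b1,0,b2]); r=r*e('x',s[1]*q[3]); r=r*e('y',s[2]*q[4]); x=x+r.apply([L,c1,c2]); return x
best=None
for s in itertools.product([1,-1],repeat=4):
    off=orient(Q[0],s,R.identity()).inv()*e('xyz',E[0])
    er=max((orient(q,s,off).inv()*e('xyz',w)).magnitude() for q,w in zip(Q,E))
    if best is None or er<best[0]: best=(er,s,off)
er,S,OFF=best
r=least_squares(lambda p:np.concatenate([fk(q,S,OFF,p)-x for q,x in zip(Q,P)]+[1e-3*(p-[0,.3,0,.4,.4,0,0,0,.2])]),[0,.3,0,.4,.4,0,0,0,.2]); PP=r.x
LO=np.array([-3.07,-1.43,-1.02,-3.03,-3.05,-3.03]); HI=np.array([3.07,2.12,1.25,1.67,0,3.03])
def ik(T,q0=Q[6]):
    Rt=R.from_matrix(T[:3,:3])
    f=lambda q:np.r_[10*(fk(q,S,OFF,PP)-T[:3,3]),(Rt.inv()*orient(q,S,OFF)).as_rotvec()]
    rs=[least_squares(f,np.clip(g,LO+.02,HI-.02),bounds=(LO+.005,HI-.005)) for g in [q0,Q[0],[-.5,0,-.9,-1,-.6,1],[.8,0,-.9,-2.5,-.6,.5],[.3,0.2,-.9,0,-.6,-1.8]]]
    b=min(rs,key=lambda r:r.cost); return np.sqrt(2*b.cost),b.x
if __name__=="__main__":
    print(er,S,np.abs(np.array([fk(q,S,OFF,PP) for q in Q])-P).max(),PP.round(3))
    from plan import pose,FY
    u=np.array([np.cos(FY),np.sin(FY)]); v=np.array([-u[1],u[0]]); n=np.array([.5285,.0804])-.06*u
    for g in (.010,.03,.06):
     for z in (.014,.028):
      for th in (14,16,20,25):
        er,q=ik(pose(n+(g-.020)*u,z,FY,th)); print(g,z,th,round(er,4),q.round(2))
E
python3 kin.py
```

```text
0.007285414757498995 (-1, -1, -1, -1) 0.00011436124968358663 [ 0.     0.199 -0.     0.602  0.464  0.    -0.192  0.     0.378]
0.01 0.014 14 0.0658 [ 0.66  0.2  -1.01  0.49 -0.25 -2.81]
0.01 0.014 16 0.1001 [ 0.66  0.19 -1.01  0.49 -0.25 -2.8 ]
0.01 0.014 20 0.0866 [-0.23  0.18 -0.98 -3.02 -0.01  1.57]
0.01 0.014 25 0.0513 [-0.23  0.17 -0.98 -2.98 -0.03  1.53]
0.01 0.028 14 0.0493 [ 0.68  0.16 -1.01  0.5  -0.28 -2.82]
0.01 0.028 16 0.0836 [ 0.67  0.16 -1.01  0.5  -0.28 -2.82]
0.01 0.028 20 0.1136 [-0.23  0.14 -0.99 -3.02 -0.01  1.57]
0.01 0.028 25 0.0573 [-0.23  0.13 -0.99 -3.02 -0.01  1.57]
0.03 0.014 14 0.0484 [ 0.61  0.21 -1.01  0.59 -0.23 -2.86]
0.03 0.014 16 0.0828 [ 0.61  0.21 -1.01  0.59 -0.22 -2.85]
0.03 0.014 20 0.0928 [-0.23  0.2  -0.95 -3.02 -0.01  1.57]
0.03 0.014 25 0.0503 [-0.23  0.2  -0.95 -3.02 -0.02  1.56]
0.03 0.028 14 0.0311 [ 0.63  0.18 -1.01  0.59 -0.25 -2.87]
0.03 0.028 16 0.0655 [ 0.63  0.18 -1.01  0.59 -0.25 -2.86]
0.03 0.028 20 0.119 [-0.23  0.17 -0.95 -3.02 -0.01  1.57]
0.03 0.028 25 0.0577 [-0.23  0.16 -0.96 -3.02 -0.01  1.56]
0.06 0.014 14 0.0243 [ 0.53  0.24 -1.01  0.77 -0.19 -2.95]
0.06 0.014 16 0.0587 [ 0.53  0.24 -1.01  0.77 -0.19 -2.95]
0.06 0.014 20 0.1038 [-0.22  0.24 -0.9  -3.02 -0.01  1.56]
0.06 0.014 25 0.0492 [-0.22  0.23 -0.9  -3.02 -0.01  1.56]
0.06 0.028 14 0.0057 [ 0.55  0.21 -1.01  0.75 -0.21 -2.95]
0.06 0.028 16 0.0402 [ 0.55  0.21 -1.01  0.76 -0.21 -2.95]
0.06 0.028 20 0.1091 [ 0.54  0.21 -1.01  0.75 -0.21 -2.95]
0.06 0.028 25 0.061 [-0.22  0.2  -0.91 -3.02 -0.01  1.56]
```

```bash
cat > srch.py <<'E'
from kin import *
from plan import pose,FY
import sys
rng=np.random.default_rng(0)
u=np.array([np.cos(FY),np.sin(FY),0]); v=np.array([-u[1],u[0],0])
box=lambda x,y,z:np.array(list(itertools.product(x,y,z)))
def parts(half): 
    f=box([-.0095,.0095],[-half,half],[-.066,0]); b=box([-.039,.039],[-.0965,.0965],[-.16,-.066]); c=box([.055,.09],[-.045,.045],[-.18,-.14]); a=box([-.045,.045],[-.045,.045],[-.36,-.16]); return f,b,c,a
def solve(near,half=.046,n=25,lat=.0,latw=.01):
    F,B,C,A=parts(half); best=(9,None)
    def res(q):
        p=fk(q,S,OFF,PP); r=orient(q,S,OFF); f,b,c,a=[p+r.apply(k) for k in (F,B,C,A)]
        d=f@u; w=np.exp((d-d.max())/.0015); w/=w.sum(); tip=w@f; lead=d.max()
        pos=lambda x:np.maximum(0,x)
        obs=np.r_[b,c,a]; clear=pos(obs@u-lead-.015+.004)*(obs[:,2]<.26)
        return np.r_[10*(lead-near@u),10*pos(abs((tip-near)@v-lat)-latw),10*pos(tip[2]-.034),10*pos(.01-tip[2]),10*pos(.005-f[:,2].min()),10*pos(.042-np.r_[b,c][:,2].min()),10*clear]
    for _ in range(n):
        g=rng.uniform([-1.2,-.3,-1,-3,-1.6,-3],[1.2,.9,-.3,1.6,-.02,3])
        s=least_squares(res,g,bounds=(LO+.03,HI-.01),max_nfev=120)
        if s.cost<best[0]: best=(s.cost,s.x)
        if s.cost<1e-7: break
    q=best[1]; r=orient(q,S,OFF).as_matrix(); return np.sqrt(2*best[0]),q.round(2),fk(q,S,OFF,PP).round(3),r.round(2).tolist()
if __name__=="__main__":
    for near in ([.469,.087],[.50,.084],[.45,-.06],[.45,-.15],[.45,.2]):
        for h in (.021,.046):
            print(near,h,*solve(np.array([*near,0.]),h))
E
time timeout 500 python3 srch.py
```

```text
[0.469, 0.087] 0.021 7.9290890378497e-12 [-0.19  0.15 -0.9  -2.37 -0.16  1.18] [0.457 0.095 0.026] [[-0.78, -0.17, 0.61], [-0.22, 0.98, -0.0], [-0.59, -0.13, -0.8]]
[0.469, 0.087] 0.046 1.1281450936333042e-10 [ 0.6   0.13 -0.99  0.08 -0.11 -2.38] [0.459 0.079 0.032] [[-0.95, 0.1, 0.29], [0.16, 0.97, 0.18], [-0.26, 0.22, -0.94]]
[0.5, 0.084] 0.021 1.9847589504072286e-08 [ 0.35  0.15 -0.71 -0.85 -0.17 -1.1 ] [0.489 0.094 0.036] [[-0.87, -0.09, 0.48], [0.07, 0.95, 0.31], [-0.48, 0.3, -0.82]]
[0.5, 0.084] 0.046 4.08805940522405e-07 [-0.43  0.23 -0.96 -2.44 -0.39  1.09] [0.487 0.041 0.025] [[-0.74, 0.14, 0.66], [0.15, 0.99, -0.03], [-0.66, 0.07, -0.75]]
[0.45, -0.06] 0.021 2.9154958418848745e-13 [ 0.28  0.1  -0.91 -0.18 -0.21 -1.77] [ 0.441 -0.053  0.033] [[-0.94, 0.06, 0.33], [0.11, 0.99, 0.13], [-0.31, 0.16, -0.94]]
[0.45, -0.06] 0.046 4.08999799415723e-08 [-0.22  0.21 -0.57 -0.81 -0.71 -0.9 ] [ 0.441 -0.053  0.039] [[-0.94, 0.08, 0.32], [0.21, 0.89, 0.41], [-0.25, 0.46, -0.85]]
[0.45, -0.15] 0.021 6.620493957372221e-09 [-0.69  0.21 -0.77 -1.61 -0.5  -2.44] [ 0.442 -0.12   0.026] [[0.71, 0.11, 0.7], [0.11, -0.99, 0.05], [0.7, 0.05, -0.71]]
[0.45, -0.15] 0.046 9.520805907369498e-13 [-0.13  0.19 -0.64 -0.49 -0.52 -1.17] [ 0.442 -0.138  0.032] [[-0.95, 0.1, 0.29], [0.16, 0.97, 0.2], [-0.26, 0.24, -0.94]]
[0.45, 0.2] 0.021 4.24079277357948e-13 [ 0.41  0.14 -0.73 -1.64 -0.01  2.99] [0.437 0.209 0.031] [[0.77, 0.24, 0.59], [0.1, -0.96, 0.27], [0.63, -0.15, -0.76]]
[0.45, 0.2] 0.046 3.6763009844781735e-08 [ 0.49  0.12 -0.72 -1.41 -0.08  2.71] [0.427 0.231 0.039] [[0.78, 0.32, 0.54], [0.12, -0.92, 0.38], [0.61, -0.24, -0.75]]
real	0m1.161s
user	0m1.458s
sys	0m0.135s
```

```bash
cat > s2.py <<'E'
from kin import *
from plan import pose,FY
u=np.array([np.cos(FY),np.sin(FY),0]); n0=np.array([.5285,.0804])-.06*u[:2]
def lp(g,z,th,ph):  # TCP pose with lean ph (deg) about u; TCP 9.5cos(th) behind face at advance g
    T=pose(n0+(g-.0095*np.cos(np.radians(th)))*u[:2],z,FY,th); T[:3,:3]=R.from_rotvec(u*np.radians(ph)).as_matrix()@T[:3,:3]; return T
if __name__=="__main__":
  for th in (15,17,20,30,35,40,45):
    for ph in (-20,-15,-10,-5,0,5,10,15,20):
        rs=[ik(lp(g,.024,th,ph)) for g in (-.02,0,.03,.06,.1)]
        e=[round(r[0],3) for r in rs]
        if max(e[1:])<.012: print(th,ph,e,rs[1][1].round(2),rs[-1][1].round(2))
E
time python3 s2.py
```

```text
15 15 [np.float64(0.0), np.float64(0.0), np.float64(0.0), np.float64(0.0), np.float64(0.0)] [ 0.57  0.15 -0.88 -0.19 -0.17 -2.1 ] [ 0.4   0.29 -0.62 -0.3  -0.32 -1.85]
15 20 [np.float64(0.0), np.float64(0.0), np.float64(0.0), np.float64(0.0), np.float64(0.0)] [ 0.41  0.17 -0.73 -0.55 -0.31 -1.64] [ 0.29  0.3  -0.53 -0.53 -0.41 -1.56]
17 15 [np.float64(0.017), np.float64(0.003), np.float64(0.0), np.float64(0.0), np.float64(0.0)] [ 0.61  0.15 -1.01  0.06 -0.02 -2.38] [ 0.42  0.28 -0.66 -0.27 -0.25 -1.89]
17 20 [np.float64(0.0), np.float64(0.0), np.float64(0.0), np.float64(0.0), np.float64(0.0)] [ 0.43  0.16 -0.76 -0.55 -0.25 -1.65] [ 0.3   0.29 -0.55 -0.55 -0.36 -1.55]
20 20 [np.float64(0.0), np.float64(0.0), np.float64(0.0), np.float64(0.0), np.float64(0.0)] [ 0.48  0.15 -0.81 -0.55 -0.16 -1.69] [ 0.32  0.28 -0.59 -0.57 -0.28 -1.54]
30 20 [np.float64(0.014), np.float64(0.009), np.float64(0.002), np.float64(0.0), np.float64(0.0)] [ 0.43  0.14 -0.8  -0.92 -0.01 -1.28] [ 0.34  0.26 -0.64 -0.8  -0.07 -1.33]
35 0 [np.float64(0.008), np.float64(0.005), np.float64(0.0), np.float64(0.003), np
[... 280 characters left out ...]
.0), np.float64(0.0), np.float64(0.0), np.float64(0.0), np.float64(0.007)] [-0.28  0.18 -0.91 -2.25 -0.32  0.73] [ 0.04  0.26 -0.6  -1.78 -0.04 -0.02]
40 15 [np.float64(0.0), np.float64(0.0), np.float64(0.0), np.float64(0.0), np.float64(0.0)] [-0.25  0.19 -0.86 -2.06 -0.34  0.46] [-0.02  0.26 -0.61 -1.74 -0.14 -0.07]
40 20 [np.float64(0.0), np.float64(0.0), np.float64(0.0), np.float64(0.0), np.float64(0.0)] [-0.29  0.21 -0.85 -1.96 -0.42  0.35] [-0.12  0.28 -0.62 -1.78 -0.28 -0.  ]
45 20 [np.float64(0.032), np.float64(0.01), np.float64(0.0), np.float64(0.0), np.float64(0.0)] [-0.54  0.36 -1.01 -2.22 -0.7   0.88] [-0.35  0.36 -0.78 -2.19 -0.53  0.62]
real	0m28.732s
user	0m29.168s
sys	0m0.054s
```

Run:
```python
from s2 import *
from plan import *
s=arm.get_state(); A=cur(); W=[(lp(-.014,.10,17,20),9),(lp(-.014,.020,17,20),6)]
q=np.array(s["q"])
for B,N in W:
    L=np.real(logm(np.linalg.inv(A)@B))
    for k in range(3,N+1,3):
        e,q=ik(A@np.real(expm(L*k/N)),q); print(round(e,4),q.round(2))
    print(*rows(A,B,N),B[:3,3].round(4)); A=B
```

```text
0.0 [ 0.71 -0.03 -1.01  0.38 -0.34 -2.74]
0.0 [ 0.66 -0.05 -0.96  0.12 -0.3  -2.48]
0.0 [ 0.54 -0.05 -0.83 -0.25 -0.35 -2.05]
9 [0.21, 0.1, -1.29, -2.15, -0.19, 0.62] [0.4459 0.089  0.1   ]
0.0 [ 0.51  0.04 -0.83 -0.37 -0.27 -1.91]
0.0 [ 0.45  0.15 -0.79 -0.56 -0.23 -1.66]
6 [3.66, -4.56, 11.98, 0.0, 0.0, -0.0] [0.4459 0.089  0.02  ]
```

servo_tool(
  deltas=[
    [0.7,0.2,0.1,-1.3,-2.15,-0.2,0.6],
    [0.7,0.2,0.1,-1.3,-2.15,-0.2,0.6],
    [0.7,0.2,0.1,-1.3,-2.15,-0.2,0.6],
    [0.7,0.2,0.1,-1.3,-2.15,-0.2,0.6],
    [0.7,0.2,0.1,-1.3,-2.15,-0.2,0.6],
    [0.7,0.2,0.1,-1.3,-2.15,-0.2,0.6],
    [0.7,0.2,0.1,-1.3,-2.15,-0.2,0.6],
    [0.7,0.2,0.1,-1.3,-2.15,-0.2,0.6],
    [0.7,0.2,0.1,-1.3,-2.15,-0.2,0.6],
    [0.7,0,0,0,0,0,0],
  ],
)

```text
t: 13.98
eef_pos: [0.4453, 0.0906, 0.1022]
ee_rot: [2.771, 0.281, 2.935]
force: [1.3, 0.3, 0.9]
width: 0.0131
gripper_force: 0.0
```

Run:
```python
from s2 import *
from plan import *
s=arm.get_state(); print(s["eef_pos"],s["q"],s["width"]); chain([(lp(-.014,.020,17,20),6),(lp(0,.020,17,20),10)])
```

```text
[0.44529156 0.09057754 0.10218086] [ 0.54035493 -0.05670258 -0.82861533 -0.25984358 -0.35715911 -2.04129114] 0.013112623023351602
6 [3.64, -4.96, 12.24, 0.07, 0.02, 0.02]
10 [-1.34, 0.0, 0.41, 0.0, 0.0, -0.0]
```

servo_tool(
  deltas=[
    [0.7,3.6,-5,12.2,0,0,0],
    [0.7,3.6,-5,12.2,0,0,0],
    [0.7,3.6,-5,12.2,0,0,0],
    [0.7,3.6,-5,12.2,0,0,0],
    [0.7,3.6,-5,12.2,0,0,0],
    [0.7,3.6,-5,12.2,0,0,0],
    [0.7,0,0,0,0,0,0],
  ],
)

```text
t: 14.57
eef_pos: [0.4457, 0.0877, 0.0177]
ee_rot: [2.778, 0.278, 2.936]
force: [0.8, -0.0, -0.3]
width: 0.0131
gripper_force: 0.0
```

servo_tool(
  deltas=[
    [0.7,-2,0,0.6,0,0,0],
    [0.7,-2,0,0.6,0,0,0],
    [0.7,-2,0,0.6,0,0,0],
    [0.7,-2,0,0.6,0,0,0],
  ],
)

```text
t: 14.9
eef_pos: [0.4548, 0.0875, 0.0201]
ee_rot: [2.775, 0.281, 2.937]
force: [-6.9, 1.6, 6.7]
width: 0.0129
gripper_force: 4.4
```

servo_tool(
  deltas=[
    [0.7,-2,0,0.6,0,0,0],
    [0.7,-2,0,0.6,0,0,0],
    [0.7,-2,0,0.6,0,0,0],
  ],
)

```text
t: 15.15
eef_pos: [0.4574, 0.0866, 0.0186]
ee_rot: [2.777, 0.275, 2.938]
force: [-14.8, 1.4, 10.4]
width: 0.0133
gripper_force: 6.8
```

servo_tool(
  deltas=[
    [0.7,-2,0,0.6,0,0,0],
    [0.7,-2,0,0.6,0,0,0],
  ],
)

```text
t: 15.32
eef_pos: [0.4615, 0.0862, 0.0186]
ee_rot: [2.777, 0.275, 2.938]
force: [-12.8, 1.6, 8.5]
width: 0.0129
gripper_force: 6.4
```

Run:
```python
from h import *
p=arm.grab_frame("side"); u=proj(p,[.47,.08,.1])[0].astype(int); print(u)
x,y=max(u[0]-80,0),max(u[1]-60,0); cv2.imwrite("pics/d2.png",cv2.resize(p["color"][y:y+120,x:x+160,::-1],None,fx=5,fy=5,interpolation=cv2.INTER_CUBIC))
```

```text
[278 204]
```

View pics/d2.png

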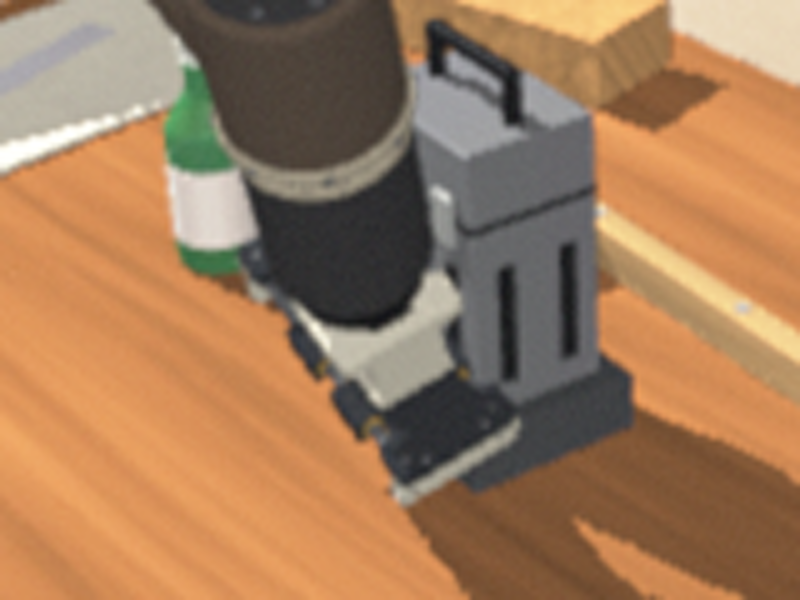

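The side view shows the fingers at the foot of the skid (crop about (470,470)), with the gripper body clear of the grey box. I'll keep pushing along the fence's x.

servo_tool(
  deltas=[
    [0.7,-3.8,0,1.15,0,0,0],
    [0.7,-3.8,0,1.15,0,0,0],
    [0.7,-3.8,0,1.15,0,0,0],
    [0.7,-3.8,0,1.15,0,0,0],
    [0.7,-3.8,0,1.15,0,0,0],
    [0.7,-3.8,0,1.15,0,0,0],
    [0.7,-3.8,0,1.15,0,0,0],
    [0.7,-3.8,0,1.15,0,0,0],
    [0.7,-3.8,0,1.15,0,0,0],
    [0.7,-3.8,0,1.15,0,0,0],
  ],
)

```text
t: 16.2
eef_pos: [0.5012, 0.0821, 0.0186]
ee_rot: [2.777, 0.275, 2.937]
force: [-9.4, 0.4, 2.6]
width: 0.0134
gripper_force: 4.6
```

Run:
```python
from plan import *
T=cur(); s=arm.get_state(); print(w2f(T[:2,3]),T[2,3],s["force"].round(1),s["moment"].round(2),s["q"].round(2))
p=arm.grab_frame("scene"); cv2.imwrite("pics/s4.png",cv2.resize(p["color"][145:290,265:425,::-1],None,fx=4,fy=4,interpolation=cv2.INTER_CUBIC))
```

```text
[-0.18652812 -0.09876297] 0.01856586508503172 [-9.4  0.4  2.6] [-0.43  3.74  1.15] [ 0.35  0.23 -0.66 -0.59 -0.31 -1.55]
```

View pics/s4.png

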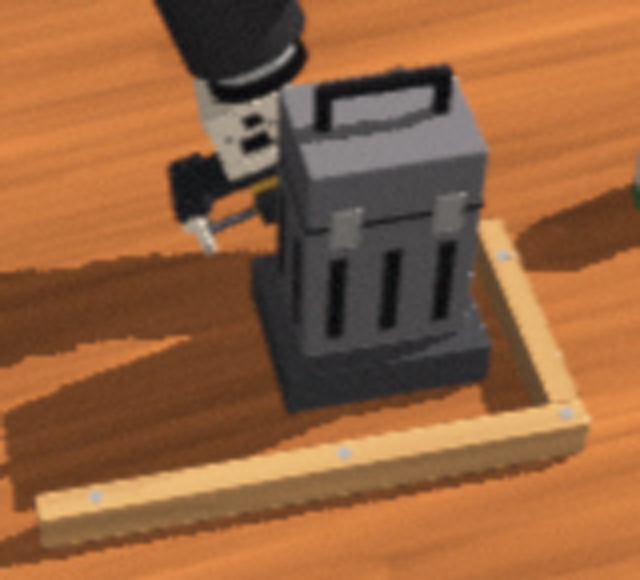

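Run:
```python
from plan import *
from fit import fit
S=arm.grab_frame("scene"); x,y,z=.06,.075,.04
r=fit([(S,[(a,(b[0]/4+264.6,b[1]/4+144.6)) for a,b in [((x,-y,0),(290,412)),((x,y,0),(488,379)),((x,y,z),(490,346)),((x,-y,z),(282,378)),((-x,-y,z),(253,256)),((-.045,-.06,.22),(281,87)),((.045,-.06,.22),(308,179)),((.045,.06,.22),(486,151))]])],[.57,.08,-.1])
print(r, w2f(r[0][:2]), r[0][2]-FY)
```

```text
(array([ 0.57216054,  0.07504427, -0.11598931]), [[1.3, 0.5], [0.1, 0.6], [0.8, 0.0], [0.9, 0.2], [0.5, 0.3], [0.9, 0.8], [0.2, 0.5], [1.1, 0.1]]) [-0.11524164 -0.09845121] -0.011989307971950414
```

servo_tool(
  deltas=[
    [0.7,-3.8,0,1.15,0,0,0],
    [0.7,-3.8,0,1.15,0,0,0],
    [0.7,-3.8,0,1.15,0,0,0],
    [0.7,-3.8,0,1.15,0,0,0],
    [0.7,-3.8,0,1.15,0,0,0],
    [0.7,-3.8,0,1.15,0,0,0],
    [0.7,-3.8,0,1.15,0,0,0],
    [0.7,-3.8,0,1.15,0,0,0],
    [0.7,-3.8,0,1.15,0,0,0],
    [0.7,-2.9,0,0.9,0,0,0],
    [0.7,-1.9,0,0.6,0,0,0],
    [0.7,-1,0,0.3,0,0,0],
    [0.7,-1,0,0.3,0,0,0],
  ],
)

```text
t: 17.38
eef_pos: [0.5443, 0.0779, 0.0187]
ee_rot: [2.777, 0.276, 2.937]
force: [-8.3, 1.2, 1.5]
width: 0.0131
gripper_force: 4.2
```

servo_tool(
  deltas=[
    [0.7,-1,0,0.3,0,0,0],
    [0.7,-1,0,0.3,0,0,0],
    [0.7,-1,0,0.3,0,0,0],
  ],
)

```text
t: 17.63
eef_pos: [0.5474, 0.0776, 0.0187]
ee_rot: [2.777, 0.276, 2.937]
force: [-7.4, 1.5, -0.8]
width: 0.0134
gripper_force: 3.8
```

servo_tool(
  deltas=[
    [0.7,-1,0,0.3,0,0,0],
    [0.7,-1,0,0.3,0,0,0],
    [0.7,-1,0,0.3,0,0,0],
  ],
)

```text
t: 17.88
eef_pos: [0.5505, 0.0772, 0.0187]
ee_rot: [2.777, 0.276, 2.937]
force: [-7.3, 0.7, -0.9]
width: 0.0132
gripper_force: 3.7
```

servo_tool(
  deltas=[
    [0.7,-1,0,0.3,0,0,0],
    [0.7,-1,0,0.3,0,0,0],
  ],
)

```text
t: 18.05
eef_pos: [0.5525, 0.077, 0.0187]
ee_rot: [2.777, 0.276, 2.937]
force: [-7.3, 0.6, -1.6]
width: 0.0131
gripper_force: 3.7
```

servo_tool(
  deltas=[
    [0.7,-0.7,0,0.2,0,0,0],
    [0.7,-0.7,0,0.2,0,0,0],
  ],
)

```text
t: 18.22
eef_pos: [0.554, 0.0768, 0.0187]
ee_rot: [2.777, 0.276, 2.937]
force: [-8.1, 0.7, -1.3]
width: 0.0133
gripper_force: 3.7
```

servo_tool(
  deltas=[
    [0.7,-0.5,0,0.15,0,0,0],
    [0.7,-0.5,0,0.15,0,0,0],
  ],
)

```text
t: 18.38
eef_pos: [0.555, 0.0767, 0.0187]
ee_rot: [2.777, 0.276, 2.937]
force: [-6.7, 0.8, -1.2]
width: 0.0132
gripper_force: 3.7
```

servo_tool(
  deltas=[
    [0.7,-0.5,0,0.15,0,0,0],
    [0.7,-0.5,0,0.15,0,0,0],
  ],
)

```text
t: 18.55
eef_pos: [0.5558, 0.0766, 0.0187]
ee_rot: [2.777, 0.275, 2.937]
force: [-9.8, 1.3, 2.8]
width: 0.0129
gripper_force: 5.1
```

servo_tool(
  deltas=[
    [0.7,-0.5,0,0.15,0,0,0],
    [0.7,-0.5,0,0.15,0,0,0],
  ],
)

```text
t: 18.72
eef_pos: [0.5559, 0.0766, 0.0186]
ee_rot: [2.777, 0.274, 2.938]
force: [-15.0, -0.5, 8.0]
width: 0.0132
gripper_force: 7.4
```

servo_tool(
  deltas=[
    [0.7,-0.5,0,0.15,0,0,0],
    [0.7,-0.5,0,0.15,0,0,0],
  ],
)

```text
t: 18.88
eef_pos: [0.5559, 0.0766, 0.0186]
ee_rot: [2.777, 0.272, 2.938]
force: [-19.9, 0.3, 12.9]
width: 0.013
gripper_force: 9.7
```

Run:
```python
from s2 import *
from plan import *
s=arm.get_state(); A=cur(); q=np.array(s["q"])
x,y=w2f(A[:2,3]); print(x,y)
B1=A.copy(); B1[:2,3]=f2w(x-.045,y); B1[2,3]+=.006
W=[(B1,5),(pose(f2w(x-.06,y-.03),.30,FY,12),12),(pose(f2w(-.13,-.24),.30,FY+.9,12),12),(pose(f2w(-.06,-.25),.22,FY+np.pi/2,25),9),(pose(f2w(-.06,-.212),.016,FY+np.pi/2,25),11)]
for B,N in W:
    L=np.real(logm(np.linalg.inv(A)@B)); e=[]
    for k in (N//3,2*N//3,N):
        er,q=ik(A@np.real(expm(L*k/N)),q); e.append(round(er,4))
    print(*rows(A,B,N),B[:3,3].round(3),e,q.round(2)); A=B
```

```text
-0.13154650656600744 -0.09854840089913694
5 [8.3, 0.44, -3.65, 0.0, -0.0, 0.0] [0.511 0.081 0.025] [np.float64(0.0), np.float64(0.0), np.float64(0.0)] [ 0.35  0.23 -0.64 -0.56 -0.33 -1.57]
12 [-4.57, 1.88, -22.71, 1.63, 0.38, -0.4] [0.493 0.053 0.3  ] [np.float64(0.0), np.float64(0.0), np.float64(0.0)] [ 0.61 -0.12 -0.46  0.16 -1.08 -2.35]
12 [-0.99, -10.93, 0.21, -0.89, 0.0, -4.2] [ 0.543 -0.064  0.3  ] [np.float64(0.0), np.float64(0.0), np.float64(0.0)] [ 0.15  0.03 -0.2  -0.14 -1.18 -0.88]
9 [0.94, -8.02, 8.95, -1.36, -1.39, -4.06] [ 0.611 -0.081  0.22 ] [np.float64(0.0), np.float64(0.0), np.float64(0.0)] [-0.11  0.33  0.05 -0.45 -1.33  0.12]
11 [4.71, 0.0, 18.27, -0.0, -0.0, -0.0] [ 0.615 -0.044  0.016] [np.float64(0.0), np.float64(0.0), np.float64(0.0)] [-0.06  0.53 -0.13 -0.54 -0.97  0.28]
```

servo_tool(
  deltas=[
    [0.7,7.7,0,-2.3,0,0,0],
    [0.7,8.4,0.4,-3.8,0,0,0],
    [0.7,8.4,0.4,-3.8,0,0,0],
    [0.7,8.4,0.4,-3.8,0,0,0],
    [0.7,8.4,0.4,-3.8,0,0,0],
    [0.2,-4.6,1.9,-22.7,1.6,0.4,-0.4],
    [0.2,-4.6,1.9,-22.7,1.6,0.4,-0.4],
    [0.2,-4.6,1.9,-22.7,1.6,0.4,-0.4],
    [0.2,-4.6,1.9,-22.7,1.6,0.4,-0.4],
    [0.2,-4.6,1.9,-22.7,1.6,0.4,-0.4],
    [0.2,-4.6,1.9,-22.7,1.6,0.4,-0.4],
    [0.2,-4.6,1.9,-22.7,1.6,0.4,-0.4],
    [0.2,-4.6,1.9,-22.7,1.6,0.4,-0.4],
    [0.2,-4.6,1.9,-22.7,1.6,0.4,-0.4],
    [0.2,-4.6,1.9,-22.7,1.6,0.4,-0.4],
    [0.2,-4.6,1.9,-22.7,1.6,0.4,-0.4],
    [0.2,-4.6,1.9,-22.7,1.6,0.4,-0.4],
  ],
)

```text
t: 20.3
eef_pos: [0.4965, 0.0521, 0.3016]
ee_rot: [3.136, 0.216, 3.036]
force: [0.8, 0.9, -0.7]
width: 0.0354
gripper_force: 0.0
```

servo_tool(
  deltas=[
    [0.2,-1,-10.9,0.2,-0.9,0,-4.2],
    [0.2,-1,-10.9,0.2,-0.9,0,-4.2],
    [0.2,-1,-10.9,0.2,-0.9,0,-4.2],
    [0.2,-1,-10.9,0.2,-0.9,0,-4.2],
    [0.2,-1,-10.9,0.2,-0.9,0,-4.2],
    [0.2,-1,-10.9,0.2,-0.9,0,-4.2],
    [0.2,-1,-10.9,0.2,-0.9,0,-4.2],
    [0.2,-1,-10.9,0.2,-0.9,0,-4.2],
    [0.2,-1,-10.9,0.2,-0.9,0,-4.2],
    [0.2,-1,-10.9,0.2,-0.9,0,-4.2],
    [0.2,-1,-10.9,0.2,-0.9,0,-4.2],
    [0.2,-1,-10.9,0.2,-0.9,0,-4.2],
    [0.2,0,0,0,0,0,0],
  ],
)

```text
t: 21.38
eef_pos: [0.5478, -0.0656, 0.2994]
ee_rot: [3.141, 0.217, -2.343]
force: [0.7, -0.4, 0.8]
width: 0.0349
gripper_force: 0.0
```

Run:
```python
from plan import *
p=arm.grab_frame("scene"); cv2.imwrite("pics/s5.png",cv2.resize(p["color"][145:290,265:425,::-1],None,fx=4,fy=4,interpolation=cv2.INTER_CUBIC))
chain([(pose(f2w(-.06,-.25),.22,FY+np.pi/2,25),9),(pose(f2w(-.06,-.212),.016,FY+np.pi/2,25),11)])
```

```text
9 [1.07, -7.53, 8.84, -1.37, -1.34, -4.07]
11 [4.71, 0.0, 18.27, -0.0, -0.0, -0.0]
```

View pics/s5.png

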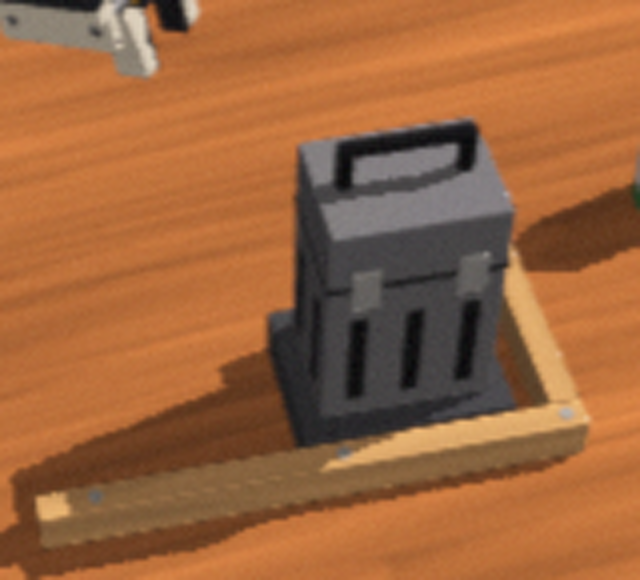

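The far side lies along the back rail, with its edge from about crop (305,445) to (515,408). A gap of about 23 mm to the side rail remains. Next is the right-side push.

servo_tool(
  deltas=[
    [0.2,1.1,-7.5,8.8,-1.37,-1.34,-4.1],
    [0.2,1.1,-7.5,8.8,-1.37,-1.34,-4.1],
    [0.2,1.1,-7.5,8.8,-1.37,-1.34,-4.1],
    [0.2,1.1,-7.5,8.8,-1.37,-1.34,-4.1],
    [0.2,1.1,-7.5,8.8,-1.37,-1.34,-4.1],
    [0.2,1.1,-7.5,8.8,-1.37,-1.34,-4.1],
    [0.2,1.1,-7.5,8.8,-1.37,-1.34,-4.1],
    [0.2,1.1,-7.5,8.8,-1.37,-1.34,-4.1],
    [0.2,1.1,-7.5,8.8,-1.37,-1.34,-4.1],
    [0.2,4.7,0,18.3,0,0,0],
    [0.2,4.7,0,18.3,0,0,0],
    [0.2,4.7,0,18.3,0,0,0],
    [0.2,4.7,0,18.3,0,0,0],
    [0.2,4.7,0,18.3,0,0,0],
    [0.2,4.7,0,18.3,0,0,0],
    [0.2,4.7,0,18.3,0,0,0],
    [0.2,0,0,0,0,0,0],
  ],
)

```text
t: 22.85
eef_pos: [0.6107, -0.0549, 0.0873]
ee_rot: [3.137, 0.436, -1.671]
force: [-0.3, -0.1, -1.0]
width: 0.0349
gripper_force: 0.0
```

Run:
```python
from plan import *
T=cur(); print(T[:3,3],w2f(T[:2,3]))
chain([(pose(f2w(-.06,-.212),.016,FY+np.pi/2,25),4),(pose(f2w(-.06,-.190),.016,FY+np.pi/2,25),6)])
```

```text
[ 0.61074813 -0.05491365  0.08730969] [-0.06337127 -0.22370107]
4 [4.88, -0.9, 17.39, 0.09, -0.0, 0.04]
6 [-3.32, -0.0, 1.55, -0.0, -0.0, -0.0]
```

servo_tool(
  deltas=[
    [0.2,4.9,-0.9,17.4,0.1,0,0],
    [0.2,4.9,-0.9,17.4,0.1,0,0],
    [0.2,4.9,-0.9,17.4,0.1,0,0],
    [0.2,4.9,-0.9,17.4,0.1,0,0],
    [0.2,0,0,0,0,0,0],
    [0.2,-3.3,0,1.5,0,0,0],
    [0.2,-3.3,0,1.5,0,0,0],
    [0.2,-3.3,0,1.5,0,0,0],
    [0.2,-3.3,0,1.5,0,0,0],
    [0.2,-3.3,0,1.5,0,0,0],
    [0.2,-1.8,0,0.8,0,0,0],
    [0.2,-1.8,0,0.8,0,0,0],
  ],
)

```text
t: 23.85
eef_pos: [0.621, -0.0233, 0.0201]
ee_rot: [-3.131, 0.436, -1.667]
force: [0.1, -0.5, 0.1]
width: 0.0351
gripper_force: 0.0
```

servo_tool(
  deltas=[
    [0.2,-1.8,0,0.8,0,0,0],
    [0.2,-1.8,0,0.8,0,0,0],
    [0.2,-1.8,0,0.8,0,0,0],
    [0.2,-1.8,0,0.8,0,0,0],
  ],
)

```text
t: 24.18
eef_pos: [0.6216, -0.0157, 0.0197]
ee_rot: [-3.132, 0.436, -1.667]
force: [-0.9, -0.5, -0.3]
width: 0.0351
gripper_force: 0.0
```

servo_tool(
  deltas=[
    [0.2,-1.8,0,0.8,0,0,0],
    [0.2,-1.8,0,0.8,0,0,0],
    [0.2,-1.8,0,0.8,0,0,0],
    [0.2,-1.8,0,0.8,0,0,0],
  ],
)

```text
t: 24.52
eef_pos: [0.6222, -0.01, 0.0198]
ee_rot: [-3.132, 0.433, -1.667]
force: [-2.3, -8.4, 0.4]
width: 0.0347
gripper_force: 4.4
```

Run:
```python
from plan import *
T=cur(); s=arm.get_state(); x=-T[:3,0]; print(T[:3,3],w2f(T[:2,3]),np.degrees(np.arctan2(x[1],x[0])-FY)-90,s["force"].round(1),s["moment"].round(2))
```

```text
[ 0.62223469 -0.00996242  0.01978473] [-0.05661328 -0.17780027] 0.45820843655695853 [-2.3 -8.4  0.4] [-4.22  0.71  0.09]
```

servo_tool(
  deltas=[
    [0.2,-1.8,-0.03,0.83,0.04,0,0.09],
    [0.2,-1.8,-0.03,0.83,0.04,0,0.09],
    [0.2,-1.8,-0.03,0.83,0.04,0,0.09],
    [0.2,-1.8,-0.03,0.83,0.04,0,0.09],
    [0.2,-1.8,-0.03,0.83,0.04,0,0.09],
    [0.2,-1.8,-0.03,0.83,0.04,0,0.09],
  ],
)

```text
t: 25.02
eef_pos: [0.6233, 0.0017, 0.0198]
ee_rot: [-3.133, 0.433, -1.677]
force: [-2.5, -9.4, 1.6]
width: 0.0355
gripper_force: 4.7
```

servo_tool(
  deltas=[
    [0.2,-0.9,0,0.42,0,0,0],
    [0.2,-0.9,0,0.42,0,0,0],
    [0.2,-0.9,0,0.42,0,0,0],
  ],
)

```text
t: 25.27
eef_pos: [0.6236, 0.0046, 0.0198]
ee_rot: [-3.133, 0.433, -1.677]
force: [-2.9, -8.4, 1.1]
width: 0.0348
gripper_force: 4.8
```

servo_tool(
  deltas=[
    [0.2,-0.7,0,0.3,0,0,0],
    [0.2,-0.7,0,0.3,0,0,0],
  ],
)

```text
t: 25.43
eef_pos: [0.6238, 0.0062, 0.0198]
ee_rot: [-3.133, 0.433, -1.677]
force: [-2.4, -8.1, 0.8]
width: 0.0351
gripper_force: 4.6
```

servo_tool(
  deltas=[
    [0.2,-0.5,0,0.2,0,0,0],
    [0.2,-0.5,0,0.2,0,0,0],
  ],
)

```text
t: 25.6
eef_pos: [0.6239, 0.0072, 0.0198]
ee_rot: [-3.133, 0.433, -1.677]
force: [-2.3, -10.3, 0.6]
width: 0.0351
gripper_force: 4.5
```

servo_tool(
  deltas=[
    [0.2,-0.5,0,0.2,0,0,0],
    [0.2,-0.5,0,0.2,0,0,0],
  ],
)

```text
t: 25.77
eef_pos: [0.624, 0.0084, 0.0198]
ee_rot: [-3.133, 0.433, -1.677]
force: [-1.8, -8.7, 0.7]
width: 0.0348
gripper_force: 4.3
```

servo_tool(
  deltas=[
    [0.2,-0.5,0,0.2,0,0,0],
    [0.2,-0.5,0,0.2,0,0,0],
  ],
)

```text
t: 25.93
eef_pos: [0.6241, 0.0095, 0.0198]
ee_rot: [-3.133, 0.433, -1.677]
force: [-2.3, -9.1, -0.1]
width: 0.0349
gripper_force: 4.2
```

servo_tool(
  deltas=[
    [0.2,-0.5,0,0.2,0,0,0],
    [0.2,-0.5,0,0.2,0,0,0],
  ],
)

```text
t: 26.1
eef_pos: [0.6242, 0.0106, 0.0198]
ee_rot: [-3.133, 0.433, -1.678]
force: [-1.7, -8.4, -0.8]
width: 0.0351
gripper_force: 4.1
```

servo_tool(
  deltas=[
    [0.2,-0.5,0,0.2,0,0,0],
    [0.2,-0.5,0,0.2,0,0,0],
  ],
)

```text
t: 26.27
eef_pos: [0.6243, 0.0115, 0.0199]
ee_rot: [-3.133, 0.433, -1.677]
force: [-2.2, -10.7, -0.9]
width: 0.0352
gripper_force: 5.5
```

servo_tool(
  deltas=[
    [0.2,-0.5,0,0.2,0,0,0],
    [0.2,-0.5,0,0.2,0,0,0],
  ],
)

```text
t: 26.43
eef_pos: [0.6243, 0.0116, 0.0198]
ee_rot: [-3.133, 0.432, -1.677]
force: [-3.5, -14.2, 0.1]
width: 0.0353
gripper_force: 7.3
```

servo_tool(
  deltas=[
    [0.2,-0.5,0,0.2,0,0,0],
    [0.2,-0.4,0,0.2,0,0,0],
  ],
)

```text
t: 26.6
eef_pos: [0.6243, 0.0117, 0.0198]
ee_rot: [-3.133, 0.431, -1.677]
force: [-3.1, -18.2, 0.5]
width: 0.0355
gripper_force: 9.0
```

servo_tool(
  deltas=[
    [0.2,2.7,0,-1.3,0,0,0],
    [0.2,7.2,0,-3.4,0,0,0],
    [0.2,9,0,-4.2,0,0,0],
    [0.2,9,0,-4.2,0,0,0],
    [0.2,9,0,-4.2,0,0,0],
    [0.2,9,0,-4.2,0,0,0],
    [0.2,0,0,-20,0,0,0],
    [0.2,0,0,-20,0,0,0],
    [0.2,0,0,-20,0,0,0],
    [0.2,0,0,0,0,0,0],
  ],
)

```text
t: 27.43
eef_pos: [0.6182, -0.0625, 0.0787]
ee_rot: [-3.126, 0.435, -1.676]
force: [-0.4, -0.6, 1.8]
width: 0.0349
gripper_force: 0.0
```

Run:
```python
from h import *
p=arm.grab_frame("scene"); a=cv2.resize(p["color"][185:265,330:425,::-1],None,fx=6,fy=6,interpolation=cv2.INTER_CUBIC)
p=arm.grab_frame("side"); u=proj(p,[.63,.09,.03])[0].astype(int); x,y=u[0]-40,u[1]-40; print(u)
b=cv2.resize(p["color"][y:y+80,x:x+80,::-1],None,fx=6,fy=6,interpolation=cv2.INTER_CUBIC)[:,:230]
b2=cv2.resize(p["color"][y:y+80,x-10:x+70,::-1],None,fx=6,fy=6,interpolation=cv2.INTER_CUBIC)
h=np.hstack([a,b2]); cv2.imwrite("pics/f.png",cv2.resize(h,None,fx=.76,fy=.76,interpolation=cv2.INTER_AREA))
```

```text
[316 203]
```

View pics/f.png

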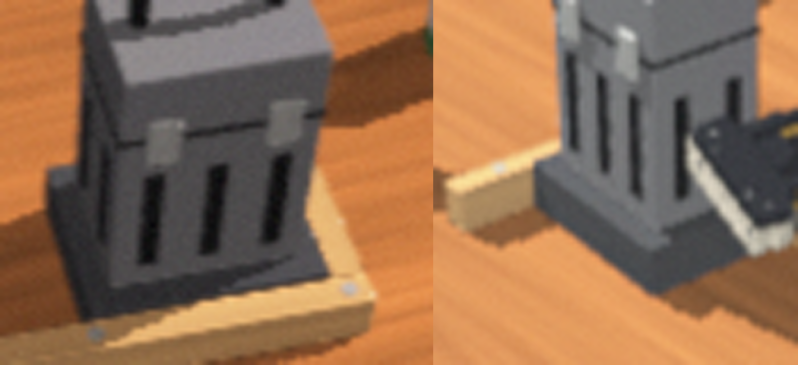

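Both sides look seated: in the left half the skid edge follows the back rail from (90,322) to (328,275), and the left side meets the side rail. I have no views left, so I'll make a light force check and nudge from the near side to confirm the back-rail contact survived the sideways push.

Run:
```python
from s2 import *
from plan import *
s=arm.get_state(); A=cur(); q=np.array(s["q"])
def L2(x,y,z,th,ph):
    T=pose(f2w(x,y),z,FY,th); T[:3,:3]=R.from_rotvec(u*np.radians(ph)).as_matrix()@T[:3,:3]; return T
W=[(pose(f2w(-.09,-.26),.30,FY+1.2,14),9),(pose(f2w(-.18,-.16),.30,FY+.4,12),13),(L2(-.165,-.08,.22,14,10),9),(L2(-.150,-.078,.020,17,20),14),(L2(-.135,-.078,.020,17,20),10)]
for B,N in W:
    L=np.real(logm(np.linalg.inv(A)@B)); e=[]
    for k in (N//3,2*N//3,N):
        er,q=ik(A@np.real(expm(L*k/N)),q); e.append(round(float(er),4))
    print(*rows(A,B,N),B[:3,3].round(3),e,q.round(2)); A=B
```

```text
9 [-4.78, 3.21, -24.82, 0.71, 1.22, 2.2] [ 0.58  -0.088  0.3  ] [0.0, 0.0, 0.0] [ 0.03  0.14 -0.04 -0.22 -1.27 -0.45]
13 [-1.01, 10.58, 0.26, 0.79, 0.15, 3.44] [0.501 0.021 0.3  ] [0.0, 0.0, 0.0] [ 0.46 -0.11 -0.4   0.04 -1.07 -1.75]
9 [-1.29, 7.68, 10.08, -0.5, -0.44, 2.72] [0.525 0.099 0.22 ] [0.0, 0.0, 0.0] [ 0.57 -0.04 -0.54  0.03 -0.77 -2.28]
14 [2.65, -3.48, 13.66, -0.69, -0.21, 0.19] [0.54  0.099 0.02 ] [0.0, 0.0, 0.0] [ 0.38  0.27 -0.6  -0.54 -0.31 -1.62]
10 [-1.43, -0.0, 0.44, 0.0, 0.0, -0.0] [0.555 0.097 0.02 ] [0.0, 0.0, 0.0] [ 0.36  0.29 -0.57 -0.53 -0.32 -1.61]
```

servo_tool(
  deltas=[
    [0.2,-4.8,3.2,-24.8,0.7,1.2,2.2],
    [0.2,-4.8,3.2,-24.8,0.7,1.2,2.2],
    [0.2,-4.8,3.2,-24.8,0.7,1.2,2.2],
    [0.2,-4.8,3.2,-24.8,0.7,1.2,2.2],
    [0.2,-4.8,3.2,-24.8,0.7,1.2,2.2],
    [0.2,-4.8,3.2,-24.8,0.7,1.2,2.2],
    [0.2,-4.8,3.2,-24.8,0.7,1.2,2.2],
    [0.2,-4.8,3.2,-24.8,0.7,1.2,2.2],
    [0.2,-4.8,3.2,-24.8,0.7,1.2,2.2],
  ],
)

```text
t: 28.28
eef_pos: [0.58, -0.0876, 0.2994]
ee_rot: [3.137, 0.245, -2.047]
force: [0.6, -0.0, -0.7]
width: 0.0352
gripper_force: 0.0
```

servo_tool(
  deltas=[
    [0.7,-1,10.6,0.3,0.8,0.15,3.4],
    [0.7,-1,10.6,0.3,0.8,0.15,3.4],
    [0.7,-1,10.6,0.3,0.8,0.15,3.4],
    [0.7,-1,10.6,0.3,0.8,0.15,3.4],
    [0.7,-1,10.6,0.3,0.8,0.15,3.4],
    [0.7,-1,10.6,0.3,0.8,0.15,3.4],
    [0.7,-1,10.6,0.3,0.8,0.15,3.4],
    [0.7,-1,10.6,0.3,0.8,0.15,3.4],
    [0.7,-1,10.6,0.3,0.8,0.15,3.4],
    [0.7,-1,10.6,0.3,0.8,0.15,3.4],
    [0.7,-1,10.6,0.3,0.8,0.15,3.4],
    [0.7,-1,10.6,0.3,0.8,0.15,3.4],
    [0.7,-1,10.6,0.3,0.8,0.15,3.4],
    [0.7,0,0,0,0,0,0],
  ],
)

```text
t: 29.45
eef_pos: [0.4999, 0.0223, 0.298]
ee_rot: [3.141, 0.207, -2.838]
force: [0.6, -0.1, 0.6]
width: 0.0136
gripper_force: 0.0
```

```bash
cat > l2.py <<'E'
from s2 import *
from plan import *
def L2(x,y,z,th,ph):
    T=pose(f2w(x,y),z,FY,th); T[:3,:3]=R.from_rotvec(u*np.radians(ph)).as_matrix()@T[:3,:3]; return T
E
python3 - <<'E'
from l2 import *
print(cur()[:3,3],w2f(cur()[:2,3])); chain([(L2(-.165,-.08,.22,14,10),9),(L2(-.150,-.078,.020,17,20),14)])
E
```

```text
[0.49988656 0.02225983 0.29798094] [-0.18164543 -0.15845341]
9 [-1.53, 7.47, 9.88, -0.48, -0.46, 2.77]
14 [2.65, -3.48, 13.66, -0.69, -0.21, 0.19]
```

servo_tool(
  deltas=[
    [0.7,-1.5,7.5,9.9,-0.5,-0.45,2.8],
    [0.7,-1.5,7.5,9.9,-0.5,-0.45,2.8],
    [0.7,-1.5,7.5,9.9,-0.5,-0.45,2.8],
    [0.7,-1.5,7.5,9.9,-0.5,-0.45,2.8],
    [0.7,-1.5,7.5,9.9,-0.5,-0.45,2.8],
    [0.7,-1.5,7.5,9.9,-0.5,-0.45,2.8],
    [0.7,-1.5,7.5,9.9,-0.5,-0.45,2.8],
    [0.7,-1.5,7.5,9.9,-0.5,-0.45,2.8],
    [0.7,-1.5,7.5,9.9,-0.5,-0.45,2.8],
    [0.7,2.6,-3.5,13.7,-0.7,-0.2,0.2],
    [0.7,2.6,-3.5,13.7,-0.7,-0.2,0.2],
    [0.7,2.6,-3.5,13.7,-0.7,-0.2,0.2],
    [0.7,2.6,-3.5,13.7,-0.7,-0.2,0.2],
    [0.7,2.6,-3.5,13.7,-0.7,-0.2,0.2],
    [0.7,2.6,-3.5,13.7,-0.7,-0.2,0.2],
    [0.7,2.6,-3.5,13.7,-0.7,-0.2,0.2],
    [0.7,2.6,-3.5,13.7,-0.7,-0.2,0.2],
  ],
)

```text
t: 30.87
eef_pos: [0.5322, 0.0936, 0.1048]
ee_rot: [2.852, 0.26, 2.958]
force: [-0.9, 1.1, -0.1]
width: 0.0136
gripper_force: 0.0
```

Run:
```python
from l2 import *
print(cur()[:3,3],w2f(cur()[:2,3])); chain([(L2(-.150,-.078,.020,17,20),7),(L2(-.135,-.078,.020,17,20),10)])
```

```text
[0.53218704 0.09355575 0.1047925 ] [-0.15692089 -0.0841895 ]
7 [2.33, -2.84, 11.62, -0.56, -0.21, 0.13]
10 [-1.43, -0.0, 0.44, 0.0, 0.0, -0.0]
```

servo_tool(
  deltas=[
    [0.7,2.3,-2.8,11.6,-0.55,-0.2,0.1],
    [0.7,2.3,-2.8,11.6,-0.55,-0.2,0.1],
    [0.7,2.3,-2.8,11.6,-0.55,-0.2,0.1],
    [0.7,2.3,-2.8,11.6,-0.55,-0.2,0.1],
    [0.7,2.3,-2.8,11.6,-0.55,-0.2,0.1],
    [0.7,2.3,-2.8,11.6,-0.55,-0.2,0.1],
    [0.7,2.3,-2.8,11.6,-0.55,-0.2,0.1],
    [0.7,0,0,0,0,0,0],
    [0.7,-2.4,0,0.7,0,0,0],
    [0.7,-2.4,0,0.7,0,0,0],
    [0.7,-2.4,0,0.7,0,0,0],
    [0.7,-2.4,0,0.7,0,0,0],
    [0.7,-2.4,0,0.7,0,0,0],
    [0.7,0,0,0,0,0,0],
  ],
)

```text
t: 32.03
eef_pos: [0.5534, 0.0987, 0.0224]
ee_rot: [2.779, 0.28, 2.937]
force: [0.1, 0.1, 1.0]
width: 0.013
gripper_force: 0.0
```

```bash
python3 -c "
from plan import *
print(w2f(cur()[:2,3]),cur()[2,3],arm.get_state()['force'].round(1))"
```

```text
[-0.1363335  -0.07686704] 0.02238587801317931 [0.1 0.1 1. ]
```

servo_tool(
  deltas=[
    [0.7,-1,0,0.3,0,0,0],
    [0.7,-1,0,0.3,0,0,0],
    [0.7,-1,0,0.3,0,0,0],
  ],
)

```text
t: 32.28
eef_pos: [0.5558, 0.0982, 0.0219]
ee_rot: [2.779, 0.279, 2.937]
force: [-0.9, 0.2, 0.9]
width: 0.013
gripper_force: 0.0
```

servo_tool(
  deltas=[
    [0.7,-0.5,0,0.15,0,0,0],
    [0.7,-0.5,0,0.15,0,0,0],
  ],
)

```text
t: 32.45
eef_pos: [0.5569, 0.0981, 0.0218]
ee_rot: [2.779, 0.279, 2.936]
force: [0.4, -0.4, -0.1]
width: 0.0133
gripper_force: 0.0
```

servo_tool(
  deltas=[
    [0.7,-0.5,0,0.15,0,0,0],
    [0.7,-0.5,0,0.15,0,0,0],
  ],
)

```text
t: 32.62
eef_pos: [0.5578, 0.098, 0.0218]
ee_rot: [2.779, 0.279, 2.936]
force: [-1.7, 0.3, 0.2]
width: 0.0131
gripper_force: 0.7
```

```bash
python3 -c "
from plan import *
print(w2f(cur()[:2,3]),cur()[2,3],arm.get_state()['force'].round(1))"
```

```text
[-0.1318784  -0.07713922] 0.02177814491047813 [-1.7  0.3  0.2]
```

servo_tool(
  deltas=[
    [0.7,-0.5,0,0.15,0,0,0],
    [0.7,-0.5,0,0.15,0,0,0],
  ],
)

```text
t: 32.78
eef_pos: [0.5579, 0.0979, 0.0214]
ee_rot: [2.78, 0.277, 2.937]
force: [-6.1, 1.6, 4.6]
width: 0.0131
gripper_force: 2.9
```

servo_tool(
  deltas=[
    [0.7,-0.5,0,0.15,0,0,0],
    [0.7,-0.5,0,0.15,0,0,0],
  ],
)

```text
t: 32.95
eef_pos: [0.5579, 0.0979, 0.0212]
ee_rot: [2.78, 0.276, 2.937]
force: [-9.8, 2.3, 7.3]
width: 0.0137
gripper_force: 4.7
```

servo_tool(
  deltas=[
    [0.7,-0.5,0,0.15,0,0,0],
    [0.7,-0.5,0,0.15,0,0,0],
    [0.7,-0.4,0,0.1,0,0,0],
  ],
)

```text
t: 33.2
eef_pos: [0.558, 0.0978, 0.0208]
ee_rot: [2.78, 0.273, 2.938]
force: [-13.1, 1.8, 11.3]
width: 0.0131
gripper_force: 7.0
```

servo_tool(
  deltas=[
    [0.7,2.9,0,-0.9,0,0,0],
    [0.7,7.7,0,-2.3,0,0,0],
    [0.7,9.6,0,-2.9,0,0,0],
    [0.7,9.6,0,-2.9,0,0,0],
    [0.7,9.6,0,-2.9,0,0,0],
    [0.7,9.6,0,-2.9,0,0,0],
    [0.7,4,0,-12,0,0,0],
    [0.7,4,0,-12,0,0,0],
    [0.7,4,0,-12,0,0,0],
    [0.7,0,0,0,0,0,0],
    [0.7,0,0,0,0,0,0],
  ],
)

```text
t: 34.12
eef_pos: [0.4871, 0.0949, 0.0513]
ee_rot: [2.778, 0.28, 2.937]
force: [-0.7, -0.1, 0.5]
width: 0.0134
gripper_force: 0.0
```

Run:
```python
from h import *
p=arm.grab_frame("scene")
for n in ["case","bottle","tape","tray","carry_handle"]: print(n,[(w(p,d["at"]).round(3).tolist(),round(d["conf"],2)) for d in arm.recognise(n,p)[:1]])
s=arm.get_state(); print(s["t"],s["force"],s["qd"].round(3))
arm.job_done()
```

```text
case [([0.666, 0.072, 0.155], 0.66)]
bottle [([0.528, 0.34, 0.087], 0.81)]
tape [([0.458, -0.345, 0.034], 0.59)]
tray [([0.577, -0.42, 0.015], 0.78)]
carry_handle [([0.629, 0.091, 0.249], 0.7)]
34.4167 [-0.01220757 -0.21266782  0.09331905] [-0.001 -0.001 -0.002  0.005 -0.002 -0.001]
the job is handed in; nothing more can be done
```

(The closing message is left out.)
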